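# Swap the empties for the next round's specimen cases on the sloping rack

### The arm

A 7-joint arm with a two-finger parallel gripper is mounted at the origin on the work surface. World frame = base frame: x ahead of the robot, y to its left, z up, the work surface at z = 0. Lengths are in m, angles in rad, forces in N, time in s.
With the tool pointing down it reaches from about 0.35 to 0.9 m from the base axis. Payload 8.1 kg.
Tool frame: the origin (TCP) lies midway between the tips of the shut fingers; the grasp point (between the pads) lies 19 mm behind it; z points along the fingers, y is the line along which they close (so a half turn about z gives the same grasp; the last joint's range is limited). The gripper opens to 85 mm and grips with 20 to 120 N. Pads are 22 mm wide; open, the fingers measure 114 mm over their backs; the gripper's body (76 mm by 85 mm) begins 54 mm behind the grasp point. The pads swing forward as they close: fully open they stand 13 mm farther back than shut.
Start: joints at [-1.232, 0.434, 0.025, 1.573, -0.012, 1.134, -0.075], TCP at [0.267, 0.565, 0.231] pointing down, gripper open.
Joint ranges: [-2.62, 2.62], [-0.44, 2.09], [-1.27, 1.32], [0.08, 2.57], [-1.32, 4.46], [0.12, 2], [-2.74, 2.74]. Speed limits (rad/s): [2.22, 2.22, 3.01, 3.01, 3.14, 3.14, 3.14].

### API

Orientations are given as a unit quaternion [x, y, z, w].
In Python, from rig import arm gives the robot as it stands.
- The arm moves only by the tool move_arm, never from a script. Its argument "rows" is one flat list of numbers, 7 for each row, row after row: the shift along the tool's x, y, z scaled (see below), then the turn, a rotation vector about the tool's x, y, z scaled (see below), then the opening, from -1 (shut) to 1 (fully open). A call has 1 to 10 rows; each row is the pose to reach, as a shift and turn from the pose commanded when the call began, along the tool's axes at that moment; what a row does not reach only later rows make up. The controller multiplies each number of a shift by 250 mm and each number of a turn by 1.5 rad. A row lasts 1/10 s, in which the tool goes at most 50 mm and 8.59 degrees, less where a joint would pass 70% of its speed; a pose out of reach is approached as far as the arm can. A call with a number of a shift or a turn outside -1 to 1 is refused whole. A call with a gripper value outside its range is refused whole. The fingers move at their own pace and stop on an object; "grip_force" is the grip in N (left out, the last holds). Time passes only in rows, so rows that repeat a pose let the fingers close. It gives the time, the measured TCP pose, the force, the opening and the grip force at its end, in the units of the state.
- arm.read_state(): the state, without advancing time (a new reading comes with each control period).
- arm.get_image(name): name is "scene" or "side" or "wrist"; returns a dict with "image" (420x560x3 uint8, red, green, blue), "fovy" (degrees; the focal length in pixels is half the picture's height over the tangent of half this angle, whatever the lens; pixels are square), "cx", "cy" (the principal point, pixels), "rvec" (rotation vector, rad) and "tvec" (3), from world to camera coordinates, as OpenCV has them. Camera axes: x right, y down, z forward; pixel columns grow to the right and rows downward; lengths in m; the calibration is good to about 2 mm. The wrist camera is an equidistant fisheye: a pixel r from the principal point sees the ray r / f radians off the axis. A picture is of the moment at which its call begins. There is no depth.
- arm.sign_off(): hands the job in; it is judged then, once.
The state is a dict: "clock": time; "q": joint angles; "qvel": joint speeds; "effort": joint torques, N m; "tool_pos": TCP position; "eef_rot": TCP orientation; "contact_force": force on the tool from outside, world axes, zero at the start; "wrist_torque": the same for the moment, N m; "grip_width": finger opening in m; "grip_force": force on a finger pad.
Only numpy, scipy, OpenCV 4.12 (cv2) and the standard library are available. Lean on these libraries where they do the work, as an engineer would, in place of code of your own. Each camera call takes 0.05 s, during which the arm holds its last target. There are 200 camera calls.

### The job

Get the sloping rack ready for the next round. Pull the drawer open, put the grey empty cases left on the rack away in it, upright on its floor, and lay each coloured case from the drawer flat on the rack's slope, lengthways between the wire dividers, in the compartment with the tab of its own colour. When all that is done push the drawer fully shut, and leave the stamp, the tape dispenser and the mug where they stand.

Things in the scene. Friction and masses are not known exactly. Their poses are not given: they have to be found in the camera images.
- unit_drawer0 (a joint): how far the drawer is pulled out of the drawer unit: 0 m shut, 0.170 m fully out. It slides straight out towards the robot (the unit's own -x), with about 2.5 N of rubbing, and stays where it is left
- unit: desktop drawer unit, teal painted steel with a cream drawer front, fixed to the table, 220 deep x 350 wide x 120 mm high, to the left or right of the rack; origin on the table under its centre, +x to its back, +y to its left side seen from the robot. The shut drawer front is flush with its -x side, 110 mm from the origin
- unit_drawer0_handle (a point): middle of the drawer's black bar handle: a level round bar 11 mm thick, 120 mm long along the unit's y, 40 mm in front of the drawer front and 94 mm above the table (the front's top edge is at 108 mm); moves with the drawer
- drawer_in (a point): centre of the drawer's inner floor, 22 mm above the table; moves with the drawer; axes as the unit's. Inside 175 (x) by 308 mm (y); side and back walls rise 34 mm over the floor, the front 86 mm. Fully out, the rear 11 mm of it stay under the unit's top. Up to four cases stand in it side by side, lengthways along x, and pass under the top with 14 mm to spare
- deck: the rack's sloping cream tray on a fixed black stand; origin at the centre of its upper face, 100 mm above the table; +x up the slope (20 degrees, away from the robot), +z square off the face. Inside 170 (x) by 328 mm (y); walls: 18 mm at the bottom, 26 mm sides, 24 mm back. Wire dividers 6 mm thick, 37 mm high, along x at y = -82, 0, 82 mm: compartments centred at y = -123, -41, 41, 123 mm
- tab_red: red plastic tab, 62 mm wide, clipped over the rack's back wall at the middle of one compartment (its y is that compartment's middle), origin at the middle of its lower edge 122 mm above the table, top at 174 mm; marks the compartment for the red case; fixed; axes level, x and y as the rack's
- tab_blue: blue plastic tab, 62 mm wide, clipped over the rack's back wall at the middle of one compartment (its y is that compartment's middle), origin at the middle of its lower edge 122 mm above the table, top at 174 mm; marks the compartment for the blue case; fixed; axes level, x and y as the rack's
- tab_green: green plastic tab, 62 mm wide, clipped over the rack's back wall at the middle of one compartment (its y is that compartment's middle), origin at the middle of its lower edge 122 mm above the table, top at 174 mm; marks the compartment for the green case; fixed; axes level, x and y as the rack's
- tab_yellow: yellow plastic tab, 62 mm wide, clipped over the rack's back wall at the middle of one compartment (its y is that compartment's middle), origin at the middle of its lower edge 122 mm above the table, top at 174 mm; marks the compartment for the yellow case; fixed; axes level, x and y as the rack's
- case_red: full specimen transport case, red lid and handle, 120 long (x) x 52 wide (y) x 72 mm high, 0.2 to 0.42 kg; origin at the centre of its underside, z up. Box 40 mm high; above the lid a bar handle along x, 80 long x 18 wide x 14 mm high, centred 65 mm above the underside, open beneath, on two 10 mm posts at x = -35 and 35 mm. In the drawer at the start, or absent
- case_blue: full specimen transport case, blue lid and handle, 120 long (x) x 52 wide (y) x 72 mm high, 0.2 to 0.42 kg; origin at the centre of its underside, z up. Box 40 mm high; above the lid a bar handle along x, 80 long x 18 wide x 14 mm high, centred 65 mm above the underside, open beneath, on two 10 mm posts at x = -35 and 35 mm. In the drawer at the start, or absent
- case_green: full specimen transport case, green lid and handle, 120 long (x) x 52 wide (y) x 72 mm high, 0.2 to 0.42 kg; origin at the centre of its underside, z up. Box 40 mm high; above the lid a bar handle along x, 80 long x 18 wide x 14 mm high, centred 65 mm above the underside, open beneath, on two 10 mm posts at x = -35 and 35 mm. In the drawer at the start, or absent
- case_yellow: full specimen transport case, yellow lid and handle, 120 long (x) x 52 wide (y) x 72 mm high, 0.2 to 0.42 kg; origin at the centre of its underside, z up. Box 40 mm high; above the lid a bar handle along x, 80 long x 18 wide x 14 mm high, centred 65 mm above the underside, open beneath, on two 10 mm posts at x = -35 and 35 mm. In the drawer at the start, or absent
- empty_1: returned empty case, the same shape, size and handle as the coloured ones but 0.1 to 0.21 kg, lid and handle plain grey; origin at the centre of its underside. On the rack at the start, or absent
- empty_2: returned empty case, the same shape, size and handle as the coloured ones but 0.1 to 0.21 kg, lid and handle plain grey; origin at the centre of its underside. On the rack at the start, or absent
- empty_3: returned empty case, the same shape, size and handle as the coloured ones but 0.1 to 0.21 kg, lid and handle plain grey; origin at the centre of its underside. On the rack at the start, or absent
- empty_4: returned empty case, the same shape, size and handle as the coloured ones but 0.1 to 0.21 kg, lid and handle plain grey; origin at the centre of its underside. On the rack at the start, or absent
- stamp: self-inking stamp, black and red, 75 x 42 x 74 mm high, stands on the desk far to the robot's right; origin under its middle. Not part of the job
- tape: tape dispenser, black, 150 x 60 x 79 mm, on the desk far to the robot's left; origin under its middle. Not part of the job
- mug: blue mug, 80 mm across, 92 mm high, on the desk far to the robot's right, beyond the stamp; origin under its middle. Not part of the job
Not all that is in view belongs to the job. Leave any purple or turquoise look-alike of the empty_3 alone.

How it is judged:
On the way, in this order (a step that is already met when the one before it is completed fails the run):
1. the drawer is pulled out by 110 mm or more (value of joint unit_drawer0 above 0.11 m), for 0.2 s.
2. every coloured case lies flat in the compartment of its colour and every grey case stands in the drawer (y of case_red in the frame of tab_red between -0.022 and 0.022 m and x of case_red in the frame of deck between -0.035 and 0.035 m and z of case_red in the frame of deck between -0.006 and 0.008 m and angle between the z axis of each of case_red, case_blue, case_green, case_yellow and the z axis of deck, either way round below 0.1 rad and angle between the x axis of each of case_red, case_blue, case_green, case_yellow and the x axis of deck, either way round below 0.4 rad and angle between each of case_red, case_blue, case_green, case_yellow's own z axis and vertical below 0.6 rad and linear speed of each of case_red, case_blue, case_green, case_yellow, empty_1, empty_2, empty_3, empty_4 below 0.03 m/s and y of case_blue in the frame of tab_blue between -0.022 and 0.022 m and x of case_blue in the frame of deck between -0.035 and 0.035 m and z of case_blue in the frame of deck between -0.006 and 0.008 m and y of case_green in the frame of tab_green between -0.022 and 0.022 m and x of case_green in the frame of deck between -0.035 and 0.035 m and z of case_green in the frame of deck between -0.006 and 0.008 m and y of case_yellow in the frame of tab_yellow between -0.022 and 0.022 m and x of case_yellow in the frame of deck between -0.035 and 0.035 m and z of case_yellow in the frame of deck between -0.006 and 0.008 m and x of empty_1 in the frame of drawer_in between -0.075 and 0.075 m and y of empty_1 in the frame of drawer_in between -0.14 and 0.14 m and z of empty_1 in the frame of drawer_in between -0.006 and 0.01 m and angle between each of empty_1, empty_2, empty_3, empty_4's own z axis and vertical below 0.12 rad and x of empty_2 in the frame of drawer_in between -0.075 and 0.075 m and y of empty_2 in the frame of drawer_in between -0.14 and 0.14 m and z of empty_2 in the frame of drawer_in between -0.006 and 0.01 m and x of empty_3 in the frame of drawer_in between -0.075 and 0.075 m and y of empty_3 in the frame of drawer_in between -0.14 and 0.14 m and z of empty_3 in the frame of drawer_in between -0.006 and 0.01 m and x of empty_4 in the frame of drawer_in between -0.075 and 0.075 m and y of empty_4 in the frame of drawer_in between -0.14 and 0.14 m and z of empty_4 in the frame of drawer_in between -0.006 and 0.01 m), for 0.2 s.
At the end, for the whole second after the job is handed in: Each coloured case lies at rest, flat on the slope (0.1 rad), lid up, within 22 mm of the middle of the compartment with its colour's tab; each grey case stands upright on the drawer floor; the drawer is shut to within 10 mm (all of step 2 and value of joint unit_drawer0 below 0.01 m); the robot touches nothing.
It fails at once if the stamp is shifted by more than 40 mm (distance of stamp from where it was at the start of the episode above 0.04 m).
It fails at once if the tape dispenser is shifted by more than 40 mm (distance of tape from where it was at the start of the episode above 0.04 m).
It fails at once if the mug is shifted by more than 40 mm (distance of mug from where it was at the start of the episode above 0.04 m).
Of case_red, case_blue, case_green, case_yellow only 3 to 4 are there at a start; the rules pass over those that are not, and their reading is None.
Of empty_1, empty_2, empty_3, empty_4 only 1 to 2 are there at a start; the rules pass over those that are not, and their reading is None.
At some moment in a run one of case_red, case_blue, case_green, case_yellow, empty_1, empty_2, empty_3, empty_4 may be knocked a few centimetres aside while the robot is not near it.
Once in a run the grip may slacken for a moment while it holds something.
It also fails if it takes over 210 s, if anything falls off the work surface, if the arm or the gripper's body presses on something with over 40 N, if the wrist force passes 120 N, or if a joint passes its speed limit or range.

## Working session

There is one attempt and no reset: what is moved stays moved. The work goes in short steps, Python scripts to look and compute and a tool call to move; the robot and the scene stay as the last step left them, time stands still between calls to the robot, and variables do not carry over. Pictures are saved under pics/ and viewed, at most 14 in all, crops included, and the job is handed in when it is done.

Besides the shell and the picture viewer there is one more tool, called after "Emit:" by a JSON object that holds its "api" and its "payload". move_arm: Moves the arm, as the interface text tells. Its arguments: {"type":"object","properties":{"rows":{"type":"array","items":{"type":"number","minimum":-1,"maximum":1}},"grip_force":{"type":"number"}},"required":["rows"]}

```bash
ls; mkdir -p pics; python3 - <<'E'
from rig import arm
import cv2,pickle
d={}
for n in("scene","side","wrist"):
    d[n]=arm.get_image(n); print(n,{k:v for k,v in d[n].items() if k!="image"})
pickle.dump(d,open("d0.pkl","wb"))
cv2.imwrite("pics/scene0.png",d["scene"]["image"][:,:,::-1]);cv2.imwrite("pics/side0.png",d["side"]["image"][:,:,::-1])
print(arm.read_state())
E
```

```text
pics
scene {'fovy': 46.600544657884114, 'cx': 281.71972047671574, 'cy': 200.46711695405753, 'rvec': array([ 1.06445727,  2.22953327, -1.14540169]), 'tvec': array([ 0.35459544, -0.13471515,  1.95446053])}
side {'fovy': 54.78335928191829, 'cx': 283.2971326238935, 'cy': 208.4059280319156, 'rvec': array([ 2.21005124, -0.56442666,  0.28978804]), 'tvec': array([-0.47084845,  0.23799555,  1.01119474])}
wrist {'fovy': 65.70646984690485, 'cx': 280.0739435270509, 'cy': 210.21724256505243, 'rvec': array([-2.46137941, -1.55886825, -0.20501301]), 'tvec': array([-0.62488922, -0.03302384,  0.37639285])}
{'clock': 0.15, 'q': array([-1.23161451,  0.43511843,  0.02500945,  1.57385164, -0.01162233,
        1.13400271, -0.07512218]), 'qvel': array([-0.00116693, -0.00252061, -0.00212776, -0.00216277, -0.0007779 ,
        0.00135862, -0.00173995]), 'effort': array([ 2.09893966e-03, -6.70884562e+01,  1.02612857e+00, -3.16445339e+01,
        1.56549260e-02,  8.97519436e-03, -7.60776402e-05]), 'tool_pos': array([0.26711473, 0.56463635, 0.23068627]), 'eef_rot': array([ 2.19163306e-01,  9.75687995e-01, -6.11893946e-04, -8.17862026e-05]), 'contact_force': array([-0.18455916,  0.43089801, -0.04698829]), 'wrist_torque': array([ 0.03017273, -0.03034897,  0.00693909]), 'grip_force': 0.0, 'grip_width': 0.08573243478899457}
```

View pics/scene0.png

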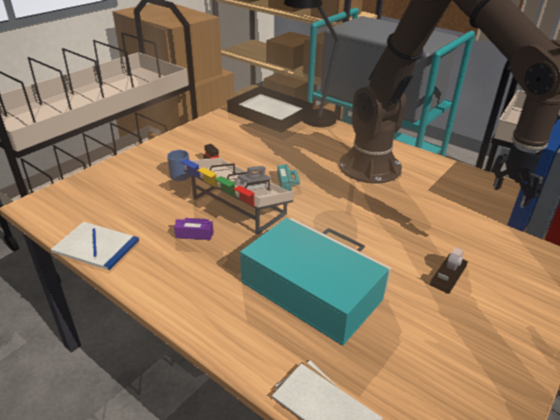

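View pics/side0.png

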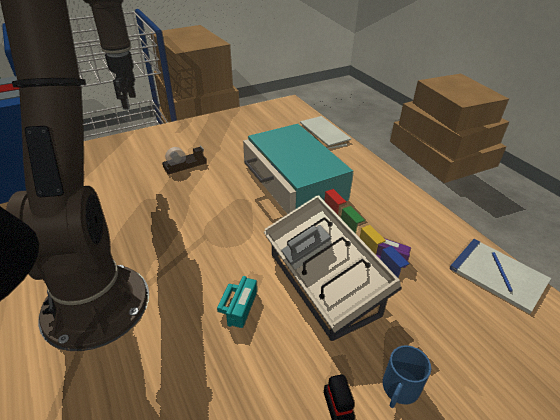

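```bash
cat > h.py <<'E'
import numpy as np, cv2
from scipy.spatial.transform import Rotation as R
def cam(d):
    f=210/np.tan(np.radians(d["fovy"])/2); M=R.from_rotvec(d["rvec"]).as_matrix(); return f,M,-M.T@d["tvec"]
def ray(d,p,fish=False):
    f,M,o=cam(d); v=np.array([p[0]-d["cx"],p[1]-d["cy"]],float)/f
    if fish:
        r=np.linalg.norm(v)+1e-9; c=np.r_[v/r*np.sin(r),np.cos(r)]
    else: c=np.r_[v,1]
    w=M.T@c; return o,w/np.linalg.norm(w)
def onz(d,p,z,fish=False):
    o,w=ray(d,p,fish); return o+w*(z-o[2])/w[2]
def tri(*rays):
    A=sum(np.eye(3)-np.outer(w,w) for o,w in rays); b=sum((np.eye(3)-np.outer(w,w))@o for o,w in rays)
    return np.linalg.solve(A,b)
def proj(d,P,fish=False):
    f,M,o=cam(d); c=M@np.asarray(P)+d["tvec"]
    if fish:
        n=np.hypot(c[0],c[1])+1e-12; v=c[:2]/n*np.arctan2(n,c[2])
    else: v=c[:2]/c[2]
    return f*v+[d["cx"],d["cy"]]
HUE={"red":[(0,6),(174,180)],"blue":[(108,128)],"green":[(45,75)],"yellow":[(22,32)],"teal":[(84,98)],"purple":[(129,150)]}
def mask(im,c,s=120,v=50):
    h=cv2.cvtColor(im,cv2.COLOR_RGB2HSV); m=0
    for a,b in HUE[c]: m=m|cv2.inRange(h,(a,s,v),(b,255,255))
    return m
def blobs(m,amin=20):
    n,l,st,ce=cv2.connectedComponentsWithStats(m); return [(st[i].tolist(),ce[i].round(1).tolist()) for i in range(1,n) if st[i][4]>=amin]
E
python3 - <<'E'
from h import *
import pickle
d=pickle.load(open("d0.pkl","rb"))
for n in("scene","side"):
    for c in HUE: print(n,c,blobs(mask(d[n]["image"],c,110,40)))
a=cv2.resize(d["side"]["image"][115:345,215:415,::-1],None,fx=2.6,fy=2.6,interpolation=cv2.INTER_CUBIC)
cv2.imwrite("pics/crop1.png",a)
b=cv2.resize(d["scene"]["image"][150:340,180:400,::-1],None,fx=3,fy=3,interpolation=cv2.INTER_CUBIC)
cv2.imwrite("pics/crop2.png",b)
E
```

```text
scene red [([206, 153, 12, 6, 32], [211.4, 155.8]), ([234, 185, 21, 22, 243], [245.3, 194.8]), ([545, 204, 15, 41, 330], [554.4, 228.5])]
scene blue [([534, 118, 26, 64, 632], [548.8, 151.6]), ([181, 159, 17, 10, 77], [189.3, 163.2]), ([509, 189, 29, 41, 482], [522.4, 212.4]), ([93, 229, 3, 27, 48], [94.0, 242.0]), ([105, 237, 33, 32, 239], [121.1, 252.3])]
scene green [([216, 177, 18, 10, 87], [224.9, 181.5])]
scene yellow [([198, 168, 19, 14, 100], [207.7, 173.0])]
scene teal [([350, 8, 8, 10, 58], [353.7, 12.1]), ([328, 12, 19, 10, 95], [337.3, 16.5]), ([310, 20, 15, 75, 312], [313.6, 49.4]), ([403, 31, 71, 125, 1892], [441.9, 93.2]), ([337, 100, 15, 6, 23], [345.0, 102.8]), ([395, 133, 22, 13, 156], [405.7, 138.6]), ([241, 219, 147, 126, 10205], [316.5, 279.0])]
scene purple [([175, 219, 37, 21, 575], [193.6, 229.1])]
side red [([0, 84, 20, 8, 111], [7.7, 87.5]), ([325, 189, 21, 25, 280], [333.5, 199.3]), ([327, 385, 26, 31, 127], [337.1, 405.3])]
side blue [([135, 9, 38, 97, 390], [158.4, 50.3]), ([137, 19, 6, 9, 23], [139.7, 23.0]), ([3, 23, 11, 42, 104], [6.9, 44.3]), ([146, 63, 6, 10, 32], [148.2, 67.2]), ([148, 76, 7, 14, 45], [151.0, 81.8]), ([0, 97, 21, 28, 180], [12.3, 108.8]), ([0, 111, 9, 10, 27], [3.3, 116.0]), ([0, 124, 11, 14, 49], [4.0, 129.3]), ([0, 125, 22, 33, 179], [10.4, 140.4]), ([0, 144, 25, 53, 351], [12.2, 169.8]), ([0, 192, 9, 12, 37], [3.6, 197.4]), ([451, 239, 28, 30, 228], [464.9, 253.4]), ([383, 246, 26, 31, 293], [395.1, 258.1]), ([492, 253, 20, 38, 115], [501.9, 271.9])]
side green [([342, 206, 23, 17, 163], [353.1, 214.3])]
side yellow [([360, 225, 26, 29, 385], [370.9, 237.3])]
side teal [([248, 124, 105, 84, 3676], [299.5, 157.6]), ([331, 186, 18, 15, 31], [340.4, 193.2]), ([217, 276, 40, 52, 1058], [237.5, 302.1])]
side purple [([378, 243, 12, 5, 29], [383.8, 245.0]), ([394, 244, 16, 12, 108], [402.9, 249.1])]
```

View pics/crop1.png

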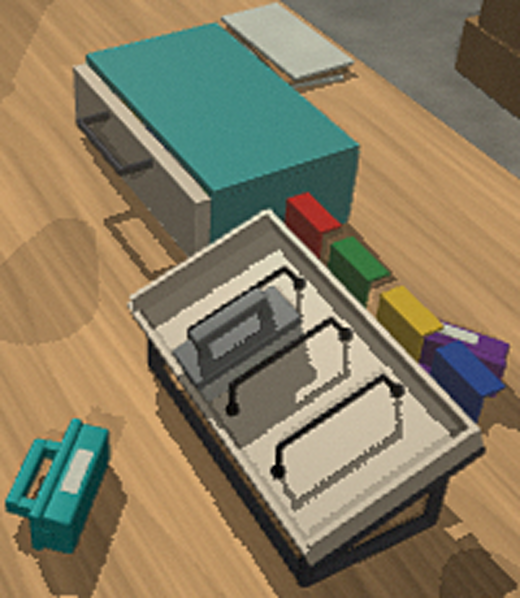

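View pics/crop2.png

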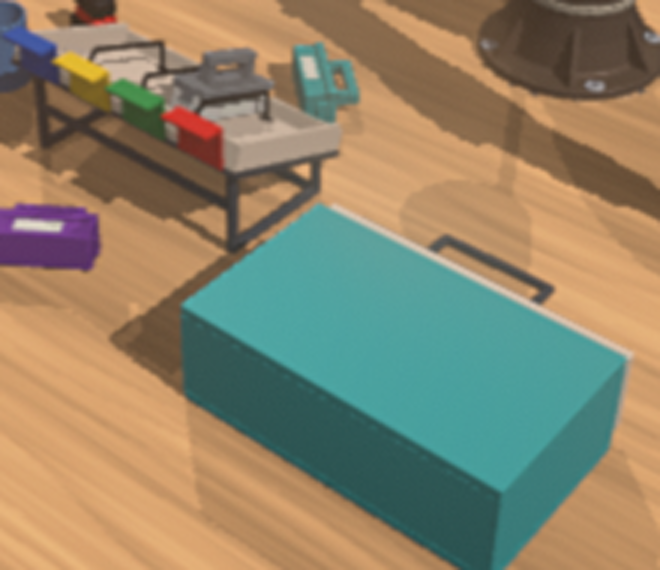

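```bash
cat > m1.py <<'E'
from h import *
import pickle
d=pickle.load(open("d0.pkl","rb")); S,C=d["side"],d["scene"]
c1=lambda x,y:(215+x/2.6,115+y/2.6); c2=lambda x,y:(180+x/3,150+y/3)
def fit(model,pts):
    a=np.array(model);b=np.array(pts)[:,:2]; ac=a-a.mean(0);bc=b-b.mean(0)
    th=np.arctan2((ac[:,0]*bc[:,1]-ac[:,1]*bc[:,0]).sum(),(ac*bc).sum())
    m=np.array([[np.cos(th),-np.sin(th)],[np.sin(th),np.cos(th)]]); t=b.mean(0)-m@a.mean(0)
    print("pose",t.round(4),"yaw",round(th,4),"res mm",((b-(a@m.T+t))*1000).round(1).tolist()); return t,th
mod=[(-.11,.175),(.11,.175),(.11,-.175),(-.11,-.175)]
A=[onz(S,c1(*p),.12) for p in [(87,57),(217,24),(357,148),(213,193)]]
B=[onz(C,c2(*p),.12) for p in [(630,356),(500,492),(183,308),(322,206)]]
print("unit side");fit(mod,A);print("unit scene");fit(mod,B);print("both");fit(mod*2,A+B)
w=.004
mod=[(.071,.164+w),(-.0888,.164+w),(-.0888,-.164-w),(.071,-.164-w)]
Z=[.1535,.0953,.0953,.1535]
print("rack");fit(mod,[onz(S,c1(*p),z) for p,z in zip([(267,212),(133,300),(308,562),(482,433)],Z)])
for c in("red","green","yellow","blue"):
    def big(D,nm):
        bl=[b for b in blobs(mask(D["image"],c,110,40),60) if 180<=b[1][0]<300 or 320<b[1][0]<410]
        return bl
    r=[]
    for D in(S,C):
        bl=[b for b in big(D,c) if (D is S and 320<b[1][0]<410 and b[1][1]<300) or (D is C and b[1][0]<260)]
        r.append(ray(D,bl[0][1]))
    print(c,tri(*r).round(4))
print("teal case",onz(S,(237.5,302),.04))
for c,lo in(("stamp",(340,412)),("mug",(405,385))): print(c,onz(S,lo,.04).round(3))
print("tape",onz(S,(185,162),.03).round(3), onz(C,(448,275),.03).round(3))
E
python3 m1.py
```

```text
unit side
pose [0.707  0.2079] yaw -0.0172 res mm [[8.4, -5.3], [-7.6, -1.9], [-10.8, 3.8], [9.9, 3.4]]
unit scene
pose [0.7114 0.2198] yaw -0.0069 res mm [[5.5, -1.6], [-7.2, -5.0], [-7.8, 2.4], [9.5, 4.1]]
both
pose [0.7092 0.2138] yaw -0.012 res mm [[7.1, -10.7], [-8.9, -8.5], [-14.0, -2.8], [6.8, -2.0], [6.9, 3.8], [-5.9, 1.6], [-4.6, 9.0], [12.6, 9.5]]
rack
pose [ 0.5376 -0.2248] yaw -0.024 res mm [[1.0, 3.9], [1.7, 1.2], [-8.0, -6.5], [5.3, 1.4]]
red [ 0.6396 -0.0918  0.1604]
green [ 0.6388 -0.178   0.1726]
yellow [ 0.6309 -0.262   0.1666]
blue [ 0.6325 -0.3458  0.172 ]
teal case [ 0.30475345 -0.19271298  0.04      ]
stamp [ 0.372 -0.523  0.04 ]
mug [ 0.519 -0.543  0.04 ]
tape [0.395 0.466 0.03 ] [0.43  0.501 0.03 ]
```

```bash
cat >> m1.py <<'E'
print("cream",[onz(S,c1(*p),.108).round(4) for p in[(75,67),(210,203)]])
print("cream c2",[onz(C,c2(*p),.108).round(4) for p in[(631,354),(330,206)]])
print("handle c1",[onz(S,c1(*p),.0995).round(4) for p in[(81,118),(124,170),(84,125),(152,162)]])
print("handle c2",[onz(C,c2(*p),.0995).round(4) for p in[(446,239),(550,288)]])
print("balls",[onz(S,c1(*p),z).round(4) for p,z in[((300,283),.155),((345,334),.155),((397,391),.155),((232,410),.11),((277,471),.11)]])
a=cv2.resize(d["wrist"]["image"][:,:,::-1],None,fx=1,fy=1);cv2.imwrite("pics/w0.png",a)
E
python3 m1.py|tail -5
```

```text
cream [array([0.5912, 0.3818, 0.108 ]), array([0.5998, 0.037 , 0.108 ])]
cream c2 [array([0.5926, 0.3886, 0.108 ]), array([0.5919, 0.0465, 0.108 ])]
handle c1 [array([0.5502, 0.2762, 0.0995]), array([0.5475, 0.15  , 0.0995]), array([0.5467, 0.2599, 0.0995]), array([0.5849, 0.149 , 0.0995])]
handle c2 [array([0.5518, 0.1621, 0.0995]), array([0.5507, 0.281 , 0.0995])]
balls [array([ 0.58  , -0.1656,  0.155 ]), array([ 0.5769, -0.2436,  0.155 ]), array([ 0.5752, -0.3225,  0.155 ]), array([ 0.4595, -0.2403,  0.11  ]), array([ 0.4577, -0.3175,  0.11  ])]
```

View pics/w0.png

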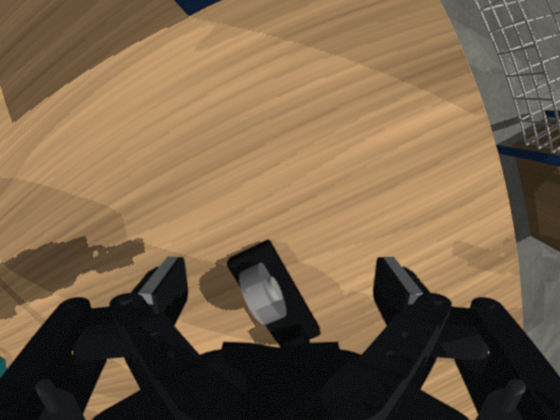

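```bash
cat >> h.py <<'E'
def plan(p,q,P,Q=None):
    """scaled shift+turn from pose (p,q) to (P,Q)"""
    r=R.from_quat(q); s=r.inv().apply(np.array(P)-p)/.25
    t=(r.inv()*R.from_quat(Q if Q is not None else q)).as_rotvec()/1.5
    return np.r_[s,t].round(4).tolist()
QY=[0,1,0,0]                      # tool x=-X, y=+Y, down: case handles
def down(yaw,tilt=0):             # turned by yaw about world z; tilt: tool z along minus deck normal
    return (R.from_euler('z',yaw)*R.from_euler('y',-tilt)*R.from_quat(QY)).as_quat()
E
python3 - <<'E'
from h import *
import pickle
from rig import arm
d=pickle.load(open("d0.pkl","rb"));s=arm.read_state()
f,M,o=cam(d["wrist"]);r=R.from_quat(s["eef_rot"])
print("cam in tool",r.inv().apply(o-s["tool_pos"]),"axes in tool\n",r.inv().as_matrix()@M.T)
n=down(0.26,np.radians(20));print(R.from_quat(n).as_matrix().round(3))
print(plan(s["tool_pos"],s["eef_rot"],[.42,.12,.40],QY))
print(plan(s["tool_pos"],s["eef_rot"],[.45,.215,.30],(R.from_euler('z',np.pi/2)*R.from_quat(QY)).as_quat()))
print(plan(s["tool_pos"],s["eef_rot"],[.45,.215,.30],(R.from_euler('z',-np.pi/2)*R.from_quat(QY)).as_quat()))
E
```

```text
cam in tool [ 6.55718908e-02  9.37222365e-05 -1.41403031e-01] axes in tool
 [[ 2.43907747e-04 -9.65995913e-01 -2.58557221e-01]
 [ 9.99999297e-01 -6.44061801e-05  1.18396880e-03]
 [-1.16036170e-03 -2.58557328e-01  9.65995218e-01]]
[[-0.908 -0.257  0.331]
 [-0.242  0.966  0.088]
 [-0.342  0.    -0.94 ]]
[-1.3135, -1.347, -0.6755, -0.0008, -0.0001, -0.2946]
[-1.2594, -0.9517, -0.2759, -0.0006, -0.0008, -1.3418]
[-1.2594, -0.9517, -0.2759, -0.0007, 0.0005, 0.7526]
```

Emit:
{"api": "move_arm", "payload": {"rows": [-0.716,-0.922,-0.52,-0.0008,-0.0001,-0.2946,1,-0.716,-0.922,-0.52,-0.0008,-0.0001,-0.2946,1,-0.716,-0.922,-0.52,-0.0008,-0.0001,-0.2946,1,-0.716,-0.922,-0.52,-0.0008,-0.0001,-0.2946,1,-0.716,-0.922,-0.52,-0.0008,-0.0001,-0.2946,1,-0.716,-0.922,-0.52,-0.0008,-0.0001,-0.2946,1,-0.716,-0.922,-0.52,-0.0008,-0.0001,-0.2946,1,-0.716,-0.922,-0.52,-0.0008,-0.0001,-0.2946,1]}}

```text
clock: 0.95
tool_pos: [0.3318, 0.2775, 0.3629]
eef_rot: [0.002, 1.0, 0.001, 0.001]
contact_force: [-0.1, 0.2, -1.1]
grip_width: 0.0856
grip_force: 0.0
```

Emit:
{"api": "move_arm", "payload": {"rows": [-0.28,-1,-0.16,0,0,0,1,-0.28,-1,-0.16,0,0,0,1,-0.28,-1,-0.16,0,0,0,1,-0.28,-1,-0.16,0,0,0,1,-0.28,-1,-0.16,0,0,0,1,-0.28,-1,-0.16,0,0,0,1,-0.28,-1,-0.16,0,0,0,1,-0.28,-1,-0.16,0,0,0,1]}}

```text
clock: 1.75
tool_pos: [0.4003, 0.0314, 0.4005]
eef_rot: [-0.001, 1.0, 0.001, -0.0]
contact_force: [0.3, 0.6, -0.2]
grip_width: 0.0855
grip_force: 0.0
```

```bash
cat >> h.py <<'E'
def shot(arm,name,save=None):
    d=arm.get_image(name)
    if save: cv2.imwrite(f"pics/{save}.png",d["image"][:,:,::-1])
    return d
E
python3 - <<'E'
from h import *
from rig import arm
import pickle
d=shot(arm,"wrist","w1");pickle.dump(d,open("w1.pkl","wb"));s=arm.read_state();print(s["tool_pos"],s["eef_rot"],s["q"])
E
```

```text
[0.40022191 0.03175421 0.4004702 ] [-1.20551420e-03  9.99999112e-01  4.79654835e-04 -3.03492323e-04] [-0.59636017 -0.07567238  0.35859886  1.78569402  0.02572565  1.42718536
  1.33081316]
```

View pics/w1.png

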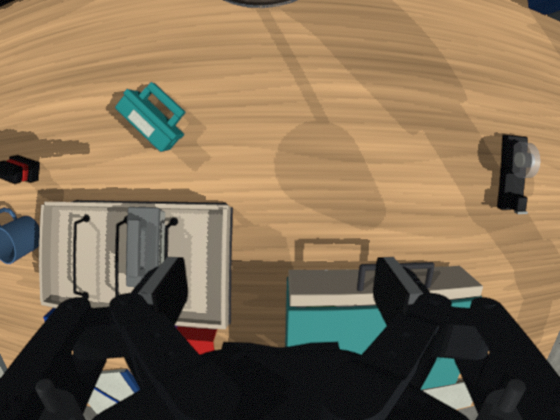

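```bash
python3 - <<'E'
from h import *
import pickle
w=pickle.load(open("w1.pkl","rb"))
print("handle",[onz(w,p,.096,True).round(4) for p in[(359,265),(396,265),(433,265)]])
print("front top edge",[onz(w,p,.108,True).round(4) for p in[(288,306),(320,306)]])
print("rack front corners",[onz(w,p,z,True).round(4) for p,z in[((231,205),.0953),((42,204),.0953),((228,327),.1535)]])
print("knobs",[onz(w,p,.108,True).round(4) for p in[(87,217),(126,219),(174,221)]])
c=cv2.resize(w["image"][190:340,30:500,::-1],None,fx=1.7,fy=1.7,interpolation=cv2.INTER_CUBIC)
g=cv2.resize(w["image"][195:340,30:240,::-1],None,fx=3.8,fy=3.8,interpolation=cv2.INTER_CUBIC)
cv2.imwrite("pics/w1c.png",g)
E
```

```text
handle [array([0.5412, 0.1539, 0.096 ]), array([0.5434, 0.2153, 0.096 ]), array([0.5467, 0.2825, 0.096 ])]
front top edge [array([0.6047, 0.0451, 0.108 ]), array([0.6055, 0.095 , 0.108 ])]
rack front corners [array([ 0.4469, -0.0374,  0.0953]), array([ 0.4437, -0.3797,  0.0953]), array([ 0.6144, -0.0429,  0.1535])]
knobs [array([ 0.4625, -0.2722,  0.108 ]), array([ 0.465 , -0.1994,  0.108 ]), array([ 0.4674, -0.1208,  0.108 ])]
```

View pics/w1c.png

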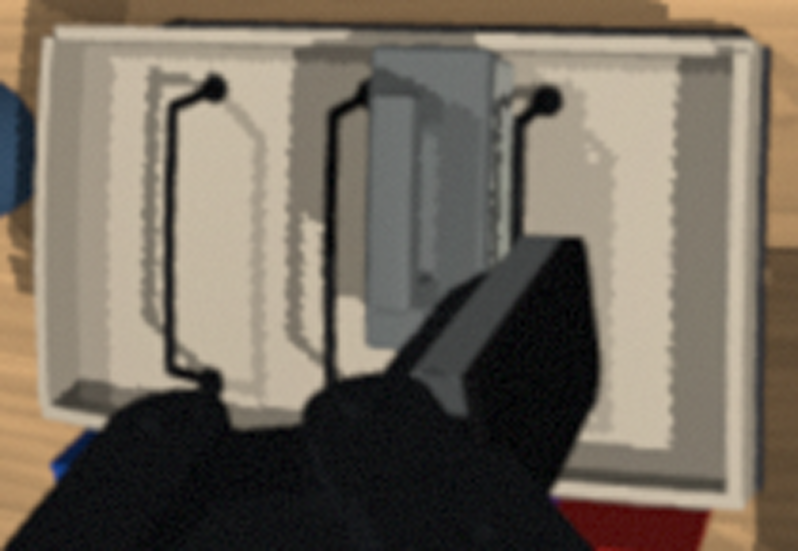

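```bash
python3 - <<'E'
from h import *
import pickle
w=pickle.load(open("w1.pkl","rb"))
P=lambda x,y:(30+x/3.8,195+y/3.8)
print("front balls",[onz(w,P(*p),.082,True).round(4) for p in[(213,88),(547,100)]],"back",onz(w,P(210,380),.122,True).round(4))
print("top wires z~.11 front",[onz(w,P(*p),.112,True).round(4) for p in[(172,105),(330,112),(520,122)]],"back",[onz(w,P(*p),.155,True).round(4) for p in[(168,370),(330,378)]])
print("inner floor edges y? walltop inner",[onz(w,P(*p),z,True).round(4) for p,z in[((735,42),.09),((55,42),.09)]])
print("grey handle top front end: ",[onz(w,P(*p),.14,True).round(4) for p in[(374,95),(414,97)]],"far",[onz(w,P(*p),.165,True).round(4) for p in[(366,308),(414,310)]])
E
```

```text
front balls [array([ 0.4721, -0.2928,  0.082 ]), array([ 0.4758, -0.13  ,  0.082 ])] back [ 0.5971 -0.2991  0.122 ]
top wires z~.11 front [array([ 0.4709, -0.2954,  0.112 ]), array([ 0.4726, -0.2148,  0.112 ]), array([ 0.4755, -0.1314,  0.112 ])] back [array([ 0.5742, -0.2951,  0.155 ]), array([ 0.5693, -0.2117,  0.155 ])]
inner floor edges y? walltop inner [array([ 0.4497, -0.0494,  0.09  ]), array([ 0.4488, -0.3791,  0.09  ])]
grey handle top front end:  [array([ 0.4568, -0.1787,  0.14  ]), array([ 0.4574, -0.162 ,  0.14  ])] far [array([ 0.5315, -0.1827,  0.165 ]), array([ 0.531 , -0.1625,  0.165 ])]
```

Emit:
{"api": "move_arm", "payload": {"rows": [-0.588,0.74,0.6,0,0,0.55,-0.15,-0.588,0.74,0.6,0,0,0.55,-0.15,-0.588,0.74,0.6,0,0,0.55,-0.15,-0.588,0.74,0.6,0,0,0.55,-0.15,-0.588,0.74,0.6,0,0,0.55,-0.15,-0.588,0.74,0.6,0,0,0.55,-0.15,-0.588,0.74,0.6,0,0,0.55,-0.15]}}

```text
clock: 2.5
tool_pos: [0.546, 0.2206, 0.2469]
eef_rot: [0.399, 0.917, -0.001, -0.002]
contact_force: [0.6, -0.4, -0.2]
grip_width: 0.0361
grip_force: 0.0
```

Emit:
{"api": "move_arm", "payload": {"rows": [0,0,0,0,0,0.4972,-0.15,0,0,0,0,0,0.4972,-0.15,0,0,0,0,0,0.4972,-0.15,0,0,0,0,0,0.4972,-0.15,0,0,0,0,0,0.4972,-0.15,0,0,0,0,0,0.4972,-0.15,0,0,0,0,0,0.4972,-0.15]}}

```text
clock: 3.2
tool_pos: [0.5469, 0.2158, 0.2514]
eef_rot: [0.705, 0.709, 0.001, -0.0]
contact_force: [0.7, -0.5, -0.2]
grip_width: 0.0365
grip_force: 0.0
```

```bash
python3 - <<'E'
from h import *
from rig import arm
d=shot(arm,"wrist","w2");s=arm.read_state();print(s["tool_pos"],s["eef_rot"],s["q"],s["grip_width"])
print([proj(d,[x,.215,.0995],True).round(0) for x in(.541,.547,.553)])
E
```

```text
[0.5470584  0.21570498 0.25144898] [ 7.05187409e-01  7.09020551e-01  6.04509474e-04 -4.60245923e-04] [-0.83257555  0.37800104  0.51231703  1.66945656 -0.2013791   1.1459285
 -0.26169035] 0.03640118282430252
[array([274., 198.]), array([280., 198.]), array([287., 198.])]
```

View pics/w2.png

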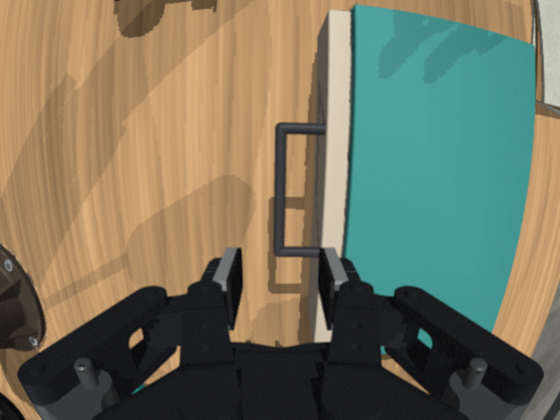

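Emit:
{"api": "move_arm", "payload": {"rows": [0,0.004,0.3,0,0,0,-0.3,0,0.004,0.5,0,0,0,-0.3,0,0.004,0.6,0,0,0,-0.3,0,0.004,0.7,0,0,0,-0.3,0,0.004,0.704,0,0,0,-0.3,0,0.004,0.704,0,0,0,-0.3]}}

```text
clock: 3.85
tool_pos: [0.5489, 0.2154, 0.0758]
eef_rot: [0.707, 0.708, 0.001, -0.0]
contact_force: [-0.3, 0.7, 0.6]
grip_width: 0.03
grip_force: 0.0
```

Emit:
{"api": "move_arm", "payload": {"rows": [0,0,0,0,0,0,-1,0,0,0,0,0,0,-1,0,0,0,0,0,0,-1,0,0,0,0,0,0,-1,0,0,0,0,0,0,-1], "grip_force": 50}}

```text
clock: 4.35
tool_pos: [0.5496, 0.2158, 0.0773]
eef_rot: [0.707, 0.707, 0.002, 0.0]
contact_force: [-2.7, -1.4, 7.7]
grip_width: 0.0091
grip_force: 48.9
```

Emit:
{"api": "move_arm", "payload": {"rows": [0,-0.08,0,0,0,0,-1,0,-0.18,0,0,0,0,-1,0,-0.28,0,0,0,0,-1,0,-0.38,0,0,0,0,-1,0,-0.48,0,0,0,0,-1,0,-0.56,0,0,0,0,-1,0,-0.62,0,0,0,0,-1,0,-0.66,0,0,0,0,-1,0,-0.685,0,0,0,0,-1,0,-0.685,0,0,0,0,-1]}}

```text
clock: 5.35
tool_pos: [0.3826, 0.2178, 0.0774]
eef_rot: [0.707, 0.707, 0.006, 0.002]
contact_force: [12.9, 3.9, -8.9]
grip_width: 0.009
grip_force: 50.7
```

Emit:
{"api": "move_arm", "payload": {"rows": [0,0,0,0,0,0,-0.3,0,0,0,0,0,0,-0.3,0,0,0,0,0,0,-0.3,0,0,-0.2,0,0,0,-0.3,0,0,-0.5,0,0,0,-0.3,0,0,-0.8,0,0,0,-0.3,0,0,-1,0,0,0,-0.3,0,0,-1,0,0,0,-0.3]}}

```text
clock: 6.15
tool_pos: [0.3767, 0.2144, 0.3276]
eef_rot: [0.707, 0.707, 0.001, -0.0]
contact_force: [1.5, 1.3, -0.5]
grip_width: 0.03
grip_force: 0.0
```

Emit:
{"api": "move_arm", "payload": {"rows": [0,0.3,-0.3,0,0,-0.55,0,0,0.3,-0.3,0,0,-0.55,0,0,0.3,-0.3,0,0,-0.55,0,0,0.3,-0.3,0,0,-0.55,0,0,0.3,-0.3,0,0,-0.55,0,0,0.3,-0.3,0,0,-0.55,0,0,0.3,-0.3,0,0,-0.55,0]}}

```text
clock: 6.85
tool_pos: [0.4519, 0.2147, 0.4002]
eef_rot: [0.364, 0.931, 0.0, -0.0]
contact_force: [-0.2, -1.0, 0.3]
grip_width: 0.0426
grip_force: 0.0
```

Emit:
{"api": "move_arm", "payload": {"rows": [0,0,0,0,0,-0.4972,0,0,0,0,0,0,-0.4972,0,0,0,0,0,0,-0.4972,0,0,0,0,0,0,-0.4972,0,0,0,0,0,0,-0.4972,0,0,0,0,0,0,-0.4972,0,0,0,0,0,0,-0.4972,0]}}

```text
clock: 7.55
tool_pos: [0.4521, 0.2149, 0.4003]
eef_rot: [0.003, 1.0, 0.001, 0.0]
contact_force: [1.3, 0.1, 0.1]
grip_width: 0.0427
grip_force: 0.0
```

```bash
python3 - <<'E'
from h import *
from rig import arm
import pickle
d=shot(arm,"wrist","w3");pickle.dump(d,open("w3.pkl","wb"));s=arm.read_state();print(s["tool_pos"],s["eef_rot"],s["q"])
for c in("red","green","yellow","blue","teal"): print(c,blobs(mask(d["image"],c,110,40),60))
E
```

```text
[0.45212529 0.214957   0.4002812 ] [2.67151755e-03 9.99996259e-01 5.68801020e-04 1.48715336e-04] [-0.99066126  0.12119173  0.51170963  1.60714361 -0.06071886  1.42812212
  1.09196129]
red [([64, 289, 42, 28, 773], [82.5, 302.1])]
green [([193, 176, 33, 74, 2290], [208.4, 212.0]), ([29, 285, 36, 25, 580], [45.2, 296.3])]
yellow [([334, 180, 36, 74, 2371], [351.4, 215.7]), ([0, 279, 32, 25, 488], [13.8, 290.2])]
blue [([287, 173, 35, 75, 2493], [304.6, 209.7])]
teal [([35, 70, 56, 60, 1663], [65.5, 99.2]), ([169, 255, 27, 42, 513], [180.0, 277.2]), ([366, 258, 30, 39, 580], [383.2, 279.1]), ([223, 274, 115, 74, 7190], [280.0, 310.7])]
```

View pics/w3.png

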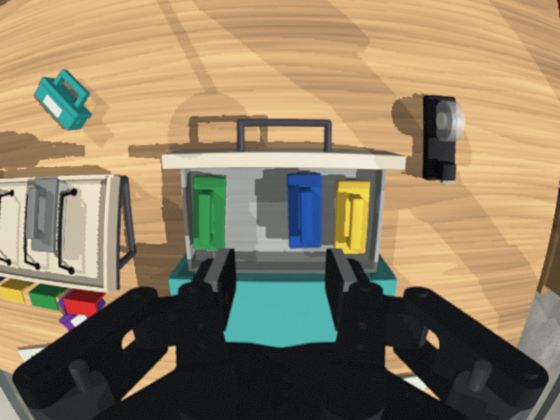

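```bash
cat > hd.py <<'E'
from h import *
def handle(d,c,roi=None,z=.094,pr=True):
    im=d["image"]; m=mask(im,c,110,40)
    if roi is not None: k=np.zeros_like(m);k[roi[1]:roi[3],roi[0]:roi[2]]=255;m&=k
    n,l,st,_=cv2.connectedComponentsWithStats(m);i=1+np.argmax(st[1:,4]);m=np.uint8(l==i)
    v=cv2.cvtColor(im,cv2.COLOR_RGB2HSV)[:,:,2];x,y,w,h,_=st[i]
    t,_=cv2.threshold(v[m>0].reshape(-1,1),0,255,cv2.THRESH_OTSU)
    b=np.uint8((v>t)&(m>0));n2,l2,s2,c2=cv2.connectedComponentsWithStats(b);j=1+np.argmax(s2[1:,4])
    if pr: print(c,"box",st[i].tolist(),"otsu",t,"bright",s2[j].tolist(),onz(d,c2[j],z,True).round(4))
    return v,m,(x,y,w,h)
E
python3 - <<'E'
from hd import *
import pickle
d=pickle.load(open("w3.pkl","rb"))
for c,r in(("green",(150,150,260,260)),("blue",(270,150,330,260)),("yellow",(320,150,400,260))):
    v,m,(x,y,w,h)=handle(d,c,r)
    for yy in(y+20,y+h//2+4): print(yy,(v*m)[yy,x-1:x+w+1].tolist())
print("drawer inner sides at z=.056",onz(d,(189,215),.056,True).round(4),onz(d,(377,215),.056,True).round(4))
print("handle",[onz(d,(x,122),.098,True).round(4) for x in(240,329)])
E
```

```text
green box [193, 176, 33, 74, 2290] otsu 119.0 bright [193, 178, 33, 72, 1812] [0.5111 0.115  0.094 ]
196 [0, 96, 96, 94, 94, 94, 108, 132, 146, 149, 149, 151, 149, 149, 150, 150, 151, 140, 118, 110, 112, 124, 135, 136, 136, 133, 135, 135, 146, 153, 152, 152, 147, 0, 0]
217 [0, 93, 96, 94, 94, 92, 108, 134, 146, 151, 149, 151, 153, 151, 153, 153, 152, 140, 126, 137, 149, 152, 145, 136, 136, 137, 135, 136, 134, 136, 138, 141, 139, 0, 0]
blue box [287, 173, 35, 75, 2493] otsu 135.0 bright [289, 174, 32, 74, 1622] [0.509  0.2562 0.094 ]
193 [0, 0, 105, 106, 108, 107, 107, 107, 106, 107, 106, 116, 133, 134, 126, 145, 163, 168, 168, 169, 170, 172, 173, 174, 174, 168, 161, 155, 154, 156, 161, 169, 172, 175, 170, 134, 0]
214 [0, 0, 106, 107, 107, 107, 105, 104, 107, 106, 105, 114, 139, 141, 126, 137, 161, 169, 171, 172, 172, 174, 174, 175, 176, 172, 157, 149, 153, 155, 155, 156, 155, 157, 159, 133, 0]
yellow box [334, 180, 36, 74, 2371] otsu 187.0 bright [335, 182, 35, 72, 1306] [0.5165 0.3271 0.094 ]
200 [0, 0, 0, 125, 147, 153, 152, 151, 153, 150, 151, 150, 160, 203, 231, 211, 152, 118, 122, 150, 193, 226, 230, 232, 234, 235, 237, 237, 239, 238, 231, 226, 231, 238, 237, 215, 0, 0]
221 [0, 0, 123, 147, 153, 151, 149, 148, 150, 149, 151, 175, 219, 236, 238, 235, 203, 149, 157, 204, 229, 234, 235, 236, 238, 239, 240, 240, 237, 228, 224, 223, 224, 221, 174, 0, 0, 0]
drawer inner sides at z=.056 [0.5239 0.0705 0.056 ] [0.5259 0.3709 0.056 ]
handle [array([0.3817, 0.1622, 0.098 ]), array([0.3821, 0.2829, 0.098 ])]
```

```bash
python3 - <<'E'
from hd import *
import pickle
d=pickle.load(open("w3.pkl","rb"))
for c,r,col,cr in(("green",(150,150,260,260),204,210),("blue",(270,150,330,260),306.4,209),("yellow",(320,150,400,260),358,213)):
    v,m,(x,y,w,h)=handle(d,c,r,pr=False)
    print(c,"handle mid",onz(d,(col,cr),.094,True).round(4),"rear lid x-60mm",onz(d,(col,y+h),.062,True)[0].round(4)-.06,"front+60",onz(d,(col,y),.062,True)[0].round(4)+.06)
    print((v*m)[y:y+h,int(col)].tolist())
    e=cv2.minAreaRect(cv2.findNonZero(m));print(e)
E
```

```text
green handle mid [0.5057 0.1053 0.094 ] rear lid x-60mm 0.5212000000000001 front+60 0.5208999999999999
[0, 105, 123, 132, 134, 133, 134, 132, 133, 132, 135, 143, 141, 107, 74, 69, 75, 80, 108, 134, 149, 152, 150, 151, 151, 152, 151, 152, 153, 152, 151, 151, 152, 154, 150, 152, 153, 151, 151, 152, 151, 153, 153, 150, 152, 149, 149, 152, 151, 151, 152, 151, 152, 150, 149, 152, 151, 151, 150, 152, 151, 150, 151, 149, 151, 149, 153, 151, 149, 145, 149, 152, 148, 0]
((209.0, 212.5), (73.0, 32.0), 90.0)
blue handle mid [0.5052 0.2533 0.094 ] rear lid x-60mm 0.5178 front+60 0.5181
[80, 117, 143, 150, 155, 155, 154, 153, 155, 154, 154, 154, 152, 138, 99, 85, 97, 95, 121, 155, 170, 175, 173, 171, 174, 174, 175, 174, 173, 173, 173, 173, 174, 174, 174, 174, 173, 173, 172, 174, 173, 172, 173, 173, 173, 172, 172, 173, 174, 175, 174, 173, 174, 172, 172, 172, 170, 173, 172, 173, 173, 171, 174, 172, 171, 173, 172, 173, 170, 166, 157, 163, 170, 171, 162]
((304.0, 210.0), (74.0, 34.0), 90.0)
yellow handle mid [0.5117 0.3293 0.094 ] rear lid x-60mm 0.53 front+60 0.5285
[0, 151, 198, 221, 223, 222, 223, 225, 233, 238, 239, 238, 240, 232, 169, 122, 128, 120, 152, 212, 235, 239, 240, 239, 240, 240, 238, 239, 240, 240, 239, 240, 239, 238, 239, 239, 239, 239, 239, 239, 239, 239, 238, 239, 239, 239, 239, 239, 239, 239, 238, 238, 238, 239, 239, 238, 239, 239, 239, 239, 239, 238, 239, 238, 239, 238, 239, 239, 234, 221, 220, 222, 214, 173]
((351.4357604980469, 216.3807373046875), (33.38251495361328, 73.85039520263672), 2.6630005836486816)
```

```bash
cat > pl.py <<'E'
from h import *
from rig import arm
T=np.radians(20); YR=-.02; O=np.array([.535,-.213,.1])
DR=R.from_euler('z',YR)*R.from_euler('y',-T)
QD=down(YR,T); N=DR.apply([0,0,1])
def deck(x,y,z): return O+DR.apply([x,y,z])
def seq(wps,start=None):
    """wps: (name, grasp point P, Q, clearance along tool) -> scaled moves, chained"""
    s=arm.read_state(); p,q=(s["tool_pos"],s["eef_rot"]) if start is None else start
    for n,g,Q in wps:
        P=np.array(g)+R.from_quat(Q).apply([0,0,.019])   # TCP 19 mm ahead of grasp point
        v=plan(p,q,P,Q); rows=max(np.linalg.norm(P-p)/.05,np.linalg.norm(v[3:])*1.5/.15)
        print(n,np.round(v,3).tolist(),"rows",round(rows,1),"TCP",P.round(3)); p,q=P,Q
E
python3 - <<'E'
from pl import *
import pickle
w=pickle.load(open("w1.pkl","rb"));P=lambda x,y:(30+x/3.8,195+y/3.8)
pts=[]
for p in[(374,95),(414,97),(366,308),(414,310)]:
    o,v=ray(w,P(*p),True);b=O+N*.072;X=o+v*((b-o)@N)/(v@N);pts.append(DR.inv().apply(X-O))
print(np.round(pts,4)); m=np.mean(pts,0);print(m)
x,y=m[:2]
G=[.5155,.18,.022+.065]
seq([("over",deck(x,y,.18),QD),("at",deck(x,y,.065),QD),("lift",deck(x,y,.065)+[0,0,.16],QD),("over drawer",[G[0],G[1],.29],QY),("down",G+np.array([0,0,.002]),QY),("up",[G[0],G[1],.29],QY)])
E
```

```text
[[-0.0601  0.0364  0.072 ]
 [-0.0598  0.0529  0.072 ]
 [ 0.017   0.0349  0.072 ]
 [ 0.0162  0.0546  0.072 ]]
[-0.02167325  0.04469474  0.072     ]
over [-0.041, -1.528, 0.624, 0.002, -0.232, 0.01] rows 8.3 TCP [ 0.46  -0.167  0.244]
at [0.0, 0.0, 0.46, 0.0, 0.0, 0.0] rows 2.3 TCP [ 0.5   -0.168  0.136]
lift [-0.219, 0.0, -0.601, 0.0, 0.0, 0.0] rows 3.2 TCP [ 0.5   -0.168  0.296]
over drawer [0.001, 1.391, 0.105, -0.002, 0.233, -0.013] rows 7.0 TCP [0.516 0.18  0.271]
down [0.0, 0.0, 0.804, 0.0, 0.0, 0.0] rows 4.0 TCP [0.516 0.18  0.07 ]
up [0.0, 0.0, -0.804, 0.0, 0.0, 0.0] rows 4.0 TCP [0.516 0.18  0.271]
```

Emit:
{"api": "move_arm", "payload": {"rows": [-0.02,-0.764,0.1,0,0,0,0.02,-0.02,-0.764,0.1,0,0,0,0.02,-0.02,-0.764,0.1,0,0,0,0.02,-0.02,-0.764,0.1,0,0,0,0.02,-0.02,-0.764,0.1,0,0,0,0.02]}}

```text
clock: 8.1
tool_pos: [0.4567, 0.0175, 0.3751]
eef_rot: [0.007, 1.0, 0.0, 0.0]
contact_force: [0.4, 0.3, 1.1]
grip_width: 0.0433
grip_force: 0.0
```

Emit:
{"api": "move_arm", "payload": {"rows": [-0.021,-0.764,0.524,0.002,-0.232,0.01,0.02,-0.021,-0.764,0.524,0.002,-0.232,0.01,0.02,-0.021,-0.764,0.524,0.002,-0.232,0.01,0.02,-0.021,-0.764,0.524,0.002,-0.232,0.01,0.02,-0.021,-0.764,0.524,0.002,-0.232,0.01,0.02,-0.021,-0.764,0.524,0.002,-0.232,0.01,0.02,-0.021,-0.764,0.524,0.002,-0.232,0.01,0.02]}}

```text
clock: 8.8
tool_pos: [0.4625, -0.1667, 0.2437]
eef_rot: [0.01, 0.985, -0.001, 0.173]
contact_force: [1.1, 0.3, 0.2]
grip_width: 0.044
grip_force: 0.0
```

```bash
python3 - <<'E'
from pl import *
import pickle
d=shot(arm,"wrist","w4");pickle.dump(d,open("w4.pkl","wb"))
s=arm.read_state();print(s["tool_pos"],s["eef_rot"],R.from_quat(s["eef_rot"]).as_matrix()[:,2],-N,s["q"])
x,y=-.0217,.0447
for a in(-.04,.04):
  for b in(-.009,.009):print(proj(d,deck(x+a,y+b,.072),True).round(0))
for yy in(-.082,0,.082): print("wire",proj(d,deck(-.05,yy,.037),True).round(0),proj(d,deck(.03,yy,.037),True).round(0))
seq([("at",deck(x,y,.065),QD)])
E
```

```text
[ 0.46296537 -0.16572153  0.24404363] [ 8.23031580e-03  9.84865565e-01 -6.37585975e-04  1.73123290e-01] [ 0.34099584 -0.00410559 -0.94005584] [ 0.34195174 -0.00683995 -0.93969262] [-0.79459107 -0.05587322  1.11699989  2.19196649 -0.09435431  0.64493799
  1.95027855]
[266. 159.]
[292. 159.]
[267. 263.]
[291. 263.]
wire [135. 172.] [144. 257.]
wire [225. 169.] [229. 259.]
wire [324. 169.] [321. 259.]
at [0.009, -0.006, 0.457, 0.002, -0.001, 0.002] rows 2.3 TCP [ 0.5   -0.168  0.136]
```

View pics/w4.png

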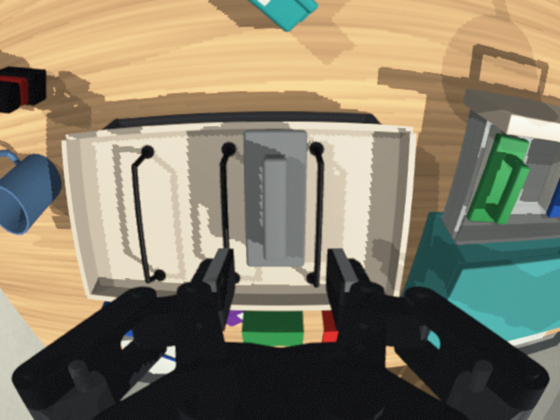

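Emit:
{"api": "move_arm", "payload": {"rows": [0.009,-0.017,0.2,0.002,-0.001,0.002,0.02,0.009,-0.017,0.35,0.002,-0.001,0.002,0.02,0.009,-0.017,0.45,0.002,-0.001,0.002,0.02,0.009,-0.017,0.457,0.002,-0.001,0.002,0.02,0.009,-0.017,0.457,0.002,-0.001,0.002,-1,0.009,-0.017,0.457,0.002,-0.001,0.002,-1,0.009,-0.017,0.457,0.002,-0.001,0.002,-1,0.009,-0.017,0.457,0.002,-0.001,0.002,-1,0.009,-0.017,0.457,0.002,-0.001,0.002,-1], "grip_force": 60}}

```text
clock: 9.75
tool_pos: [0.5, -0.1706, 0.137]
eef_rot: [0.009, 0.985, -0.002, 0.175]
contact_force: [0.2, 0.2, -0.1]
grip_width: 0.0164
grip_force: 59.4
```

Emit:
{"api": "move_arm", "payload": {"rows": [0,0,-0.1,0,0,0,-1,-0.05,0,-0.2,0,0,0,-1,-0.15,0,-0.4,0,0,0,-1,-0.219,0,-0.6,0,0,0,-1,-0.219,0,-0.6,0,0,0,-1]}}

```text
clock: 10.25
tool_pos: [0.4998, -0.1716, 0.2966]
eef_rot: [0.01, 0.985, -0.003, 0.174]
contact_force: [-0.4, 1.9, -1.0]
grip_width: 0.0167
grip_force: 59.4
```

```bash
python3 - <<'E'
from pl import *
s=arm.read_state();print(s["tool_pos"],s["grip_width"],s["grip_force"],s["contact_force"])
seq([("mid",[.50,0,.30],QY),("over drawer",[.5155,.18,.29],QY),("down",[.5155,.18,.089],QY)])
E
```

```text
[ 0.49979082 -0.17163829  0.29662286] 0.016744509062350515 59.400107860565186 [-0.38493735  1.91905264 -1.01757391]
mid [0.033, 0.686, 0.053, -0.003, 0.233, -0.013] rows 3.4 TCP [0.5   0.    0.281]
over drawer [-0.062, 0.72, 0.04, 0.0, 0.0, 0.0] rows 3.6 TCP [0.516 0.18  0.271]
down [0.0, 0.0, 0.804, 0.0, 0.0, 0.0] rows 4.0 TCP [0.516 0.18  0.07 ]
```

Emit:
{"api": "move_arm", "payload": {"rows": [0.015,0.15,0.03,-0.001,0.06,-0.004,-1,0.02,0.32,0.04,-0.001,0.13,-0.007,-1,0.03,0.5,0.05,-0.002,0.19,-0.01,-1,0.033,0.62,0.053,-0.003,0.233,-0.013,-1,0.033,0.686,0.053,-0.003,0.233,-0.013,-1,0.033,0.686,0.053,-0.003,0.233,-0.013,-1]}}

```text
clock: 10.85
tool_pos: [0.4998, 0.0031, 0.2798]
eef_rot: [-0.003, 1.0, -0.0, -0.0]
contact_force: [-0.6, -0.2, -1.6]
grip_width: 0.0168
grip_force: 59.4
```

Emit:
{"api": "move_arm", "payload": {"rows": [-0.02,0.15,0.01,0,0,0,-1,-0.03,0.32,0.02,0,0,0,-1,-0.05,0.5,0.03,0,0,0,-1,-0.062,0.65,0.04,0,0,0,-1,-0.062,0.72,0.04,0,0,0,-1,-0.062,0.72,0.04,0,0,0,-1,-0.062,0.72,0.04,0,0,0,-1]}}

```text
clock: 11.55
tool_pos: [0.5148, 0.1787, 0.2705]
eef_rot: [0.0, 1.0, -0.0, 0.001]
contact_force: [-0.3, -0.5, -1.7]
grip_width: 0.017
grip_force: 59.4
```

```bash
python3 - <<'E'
from pl import *
import pickle
d=shot(arm,"wrist");pickle.dump(d,open("w5.pkl","wb"))
s=arm.read_state();print(s["tool_pos"],s["eef_rot"],s["grip_width"],s["grip_force"],s["contact_force"])
for c in("green","blue","yellow"): print(c,[b for b in blobs(mask(d["image"],c,110,40),200)])
for y in(.105,.2535,.329): print(y,proj(d,[.52,y,.07],True).round(0))
E
```

```text
[0.51484776 0.17810138 0.27051657] [ 7.63321689e-04  9.99999570e-01 -2.28007911e-06  5.27210737e-04] 0.01680513748707693 59.37897205352783 [ 1.31355749 -0.10180235 -0.80233074]
green [([190, 137, 38, 105, 3566], [208.2, 189.8]), ([0, 286, 22, 34, 384], [6.4, 300.8])]
blue [([324, 135, 45, 104, 3548], [350.3, 186.1])]
yellow [([382, 146, 49, 101, 4146], [405.5, 196.0])]
0.105 [212. 191.]
0.2535 [348. 191.]
0.329 [412. 192.]
```

Emit:
{"api": "move_arm", "payload": {"rows": [0,0.005,0.18,0,0,0,-1,0,0.005,0.36,0,0,0,-1,0,0.005,0.54,0,0,0,-1,0,0.005,0.66,0,0,0,-1,0,0.005,0.74,0,0,0,-1,0,0.005,0.78,0,0,0,-1,0,0.005,0.8,0,0,0,-1,0,0.005,0.805,0,0,0,-1,0,0.005,0.805,0,0,0,-1]}}

```text
clock: 12.5
tool_pos: [0.5155, 0.1813, 0.0696]
eef_rot: [-0.0, 1.0, 0.0, 0.001]
contact_force: [-0.4, -0.1, -1.7]
grip_width: 0.0169
grip_force: 59.3
```

```bash
python3 - <<'E'
from pl import *
s=arm.read_state();print(s["tool_pos"],s["eef_rot"],s["grip_width"],s["grip_force"],s["contact_force"])
E
```

```text
[0.51553842 0.18131827 0.06962916] [-2.34219223e-04  9.99999527e-01  3.51036025e-04  8.76632589e-04] 0.016938511376981567 59.28729593753815 [-0.36819839 -0.12317797 -1.73647682]
```

Emit:
{"api": "move_arm", "payload": {"rows": [0,0,0.006,0,0,0,-1,0,0,0.01,0,0,0,-0.1,0,0,0.01,0,0,0,-0.1,0,0,0.01,0,0,0,-0.1,0,0,-0.1,0,0,0,-0.1,0,0,-0.3,0,0,0,-0.1,0,0,-0.5,0,0,0,-0.1,-0.022,-0.304,-0.6,0,0,0,-0.1,-0.022,-0.304,-0.6,0,0,0,-0.1,-0.022,-0.304,-0.6,0,0,0,-0.1]}}

```text
clock: 13.5
tool_pos: [0.5213, 0.1008, 0.2209]
eef_rot: [0.003, 1.0, 0.0, 0.002]
contact_force: [0.1, -0.2, -0.1]
grip_width: 0.0386
grip_force: 0.0
```

```bash
python3 - <<'E'
from pl import *
import pickle
d=shot(arm,"wrist","w6");pickle.dump(d,open("w6.pkl","wb"))
s=arm.read_state();print(s["tool_pos"],s["eef_rot"],s["grip_width"],s["contact_force"])
print(proj(d,[.48,.096,.094],True),proj(d,[.48,.114,.094],True),proj(d,[.56,.114,.094],True))
seq([("at",[.521,.105,.087],QY)])
E
```

```text
[0.52081048 0.1034708  0.21979963] [1.45052250e-03 9.99998183e-01 6.17045503e-04 1.07223803e-03] 0.03848113442428379 [0.13700473 1.45692479 0.06080451]
[273.17649183 153.63944226] [295.01076281 153.5570262 ] [294.46585333 244.67954296]
at [0.001, 0.005, 0.607, 0.001, 0.001, -0.002] rows 3.0 TCP [0.521 0.105 0.068]
```

View pics/w6.png

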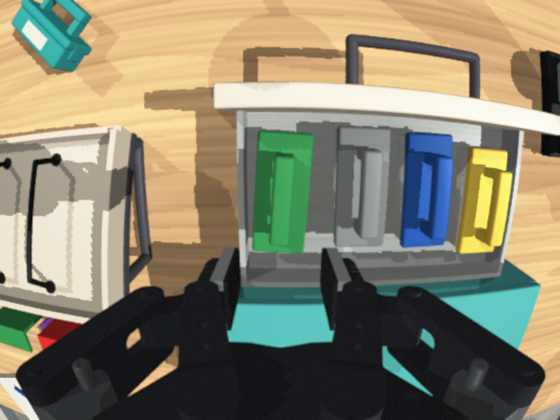

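Emit:
{"api": "move_arm", "payload": {"rows": [0,0.005,0.2,0,0,0,-0.1,0,0.005,0.4,0,0,0,-0.1,0,0.005,0.54,0,0,0,-0.1,0,0.005,0.605,0,0,0,-0.1,0,0.005,0.605,0,0,0,-0.1,0,0.005,0.605,0,0,0,-1,0,0.005,0.605,0,0,0,-1,0,0.005,0.605,0,0,0,-1,0,0.005,0.605,0,0,0,-1], "grip_force": 70}}

```text
clock: 14.45
tool_pos: [0.5206, 0.1072, 0.068]
eef_rot: [-0.001, 1.0, 0.0, 0.001]
contact_force: [-0.6, 0.6, -3.2]
grip_width: 0.0168
grip_force: 72.1
```

Emit:
{"api": "move_arm", "payload": {"rows": [0,0,-0.1,0,0,0,-1,0,0,-0.25,0,0,0,-1,0,0,-0.45,0,0,0,-1,0,0,-0.65,0,0,0,-1,0,0,-0.84,0,0,0,-1,0,0,-0.84,0,0,0,-1,0,0,-0.84,0,0,0,-1]}}

```text
clock: 15.15
tool_pos: [0.5205, 0.1071, 0.278]
eef_rot: [-0.001, 1.0, 0.001, 0.001]
contact_force: [0.6, 0.6, -5.1]
grip_width: 0.0166
grip_force: 72.0
```

```bash
cat > place.py <<'E'
from pl import *
import sys
y=float(sys.argv[1]); s=arm.read_state();print(s["tool_pos"],s["eef_rot"],s["grip_width"],s["grip_force"],s["contact_force"],s["q"][6])
x=-.018;t=deck(x,y,.0665)
c=(s["tool_pos"][1]+t[1])/2
seq([("mid",[.49,c,.31],QY),("over",t+[0,0,.14],QD),("near",deck(x,y,.085),QD),("put",t,QD),("away",deck(x,y,.15),QD)])
E
python3 place.py .041
```

```text
[0.52045593 0.10706483 0.27801869] [-7.49743904e-04  9.99998837e-01  9.77037207e-04  8.99787938e-04] 0.016554060418963127 72.03006033785641 [ 0.58702627  0.56207355 -5.09836367] 1.697487745628005
mid [0.123, -0.556, -0.053, 0.001, 0.001, 0.001] rows 2.9 TCP [ 0.49  -0.032  0.291]
over [-0.051, -0.557, 0.05, 0.002, -0.233, 0.013] rows 2.8 TCP [ 0.503 -0.171  0.278]
near [0.192, 0.0, 0.452, 0.0, 0.0, 0.0] rows 2.5 TCP [ 0.496 -0.171  0.156]
put [0.0, -0.0, 0.074, 0.0, 0.0, 0.0] rows 0.4 TCP [ 0.503 -0.171  0.138]
away [-0.0, 0.0, -0.334, 0.0, 0.0, 0.0] rows 1.7 TCP [ 0.474 -0.171  0.217]
```

Emit:
{"api": "move_arm", "payload": {"rows": [0.03,-0.12,-0.015,0,0,0,-1,0.06,-0.28,-0.03,0,0,0,-1,0.09,-0.42,-0.04,0,0,0,-1,0.123,-0.556,-0.053,0,0,0,-1,0.123,-0.556,-0.053,0,0,0,-1]}}

```text
clock: 15.65
tool_pos: [0.4872, -0.0375, 0.2898]
eef_rot: [0.003, 1.0, -0.0, -0.001]
contact_force: [-0.2, -0.2, -3.7]
grip_width: 0.0168
grip_force: 72.0
```

Emit:
{"api": "move_arm", "payload": {"rows": [-0.01,-0.14,0.01,0,-0.06,0.003,-1,-0.03,-0.3,0.03,0.001,-0.12,0.006,-1,-0.04,-0.44,0.04,0.002,-0.18,0.01,-1,-0.051,-0.557,0.05,0.002,-0.233,0.013,-1,-0.051,-0.557,0.05,0.002,-0.233,0.013,-1,-0.051,-0.557,0.05,0.002,-0.233,0.013,-1]}}

```text
clock: 16.25
tool_pos: [0.501, -0.171, 0.2768]
eef_rot: [0.01, 0.985, -0.001, 0.173]
contact_force: [0.3, 0.6, -2.3]
grip_width: 0.0166
grip_force: 72.1
```

```bash
cat > put.py <<'E'
from pl import *
import sys
y=float(sys.argv[1]); s=arm.read_state();print(s["tool_pos"],s["eef_rot"],s["grip_width"],s["grip_force"],s["contact_force"])
print("deck-frame grasp",DR.inv().apply(s["tool_pos"]-R.from_quat(s["eef_rot"]).apply([0,0,.019])-O).round(4))
x=-.018
seq([("near",deck(x,y,.085),QD),("put",deck(x,y,.0665),QD),("away",deck(x,y,.15),QD)])
E
python3 put.py .041
```

```text
[ 0.50101356 -0.17104629  0.27676961] [ 9.98530355e-03  9.84936832e-01 -6.22163939e-04  1.72624863e-01] 0.016624671272940268 72.06319821998477 [ 0.31980398  0.61545933 -2.30576831]
deck-frame grasp [0.0278 0.0412 0.197 ]
near [0.182, -0.002, 0.448, 0.001, -0.001, -0.0] rows 2.4 TCP [ 0.496 -0.171  0.156]
put [0.0, -0.0, 0.074, 0.0, 0.0, 0.0] rows 0.4 TCP [ 0.503 -0.171  0.138]
away [-0.0, 0.0, -0.334, 0.0, 0.0, 0.0] rows 1.7 TCP [ 0.474 -0.171  0.217]
```

Emit:
{"api": "move_arm", "payload": {"rows": [0.09,0,0.15,0,0,0,-1,0.182,0,0.3,0,0,0,-1,0.182,0,0.42,0,0,0,-1,0.182,0,0.46,0,0,0,-1,0.182,0,0.49,0,0,0,-1,0.182,0,0.505,0,0,0,-1,0.182,0,0.515,0,0,0,-1,0.182,0,0.522,0,0,0,-1,0.182,0,0.522,0,0,0,-1]}}

```text
clock: 17.15
tool_pos: [0.5048, -0.1711, 0.14]
eef_rot: [0.009, 0.985, -0.001, 0.174]
contact_force: [-0.1, -0.2, -2.8]
grip_width: 0.0171
grip_force: 72.0
```

Emit:
{"api": "move_arm", "payload": {"rows": [0,0,0.008,0,0,0,-1,0,0,0.014,0,0,0,-1,0,0,0.014,0,0,0,-1]}}

```text
clock: 17.45
tool_pos: [0.5059, -0.1715, 0.1369]
eef_rot: [0.009, 0.985, -0.001, 0.174]
contact_force: [-0.9, 0.1, -2.0]
grip_width: 0.017
grip_force: 72.1
```

Emit:
{"api": "move_arm", "payload": {"rows": [0,0,0.006,0,0,0,-1,0,0,0.012,0,0,0,-1,0,0,0.012,0,0,0,-1]}}

```text
clock: 17.75
tool_pos: [0.5066, -0.1737, 0.1356]
eef_rot: [0.011, 0.984, -0.002, 0.176]
contact_force: [-19.7, -0.2, 31.3]
grip_width: 0.0166
grip_force: 78.3
```

Emit:
{"api": "move_arm", "payload": {"rows": [0,0,-0.006,0,0,0,-1,0,0,-0.006,0,0,0,-0.1,0,0,-0.006,0,0,0,-0.1,0,0,-0.006,0,0,0,-0.1,0,0,-0.1,0,0,0,-0.1,0,0,-0.25,0,0,0,-0.1,0,0,-0.45,0,0,0,-0.1,0,0,-0.5,0,0,0,-0.1,0,0,-0.5,0,0,0,-0.1]}}

```text
clock: 18.65
tool_pos: [0.4646, -0.1708, 0.253]
eef_rot: [0.009, 0.984, -0.001, 0.175]
contact_force: [0.4, 0.8, -0.4]
grip_width: 0.0385
grip_force: 0.0
```

```bash
cat > chk.py <<'E'
from hd import *
from pl import *
import sys,pickle
def top(d,pts):
    "pixel points -> deck frame on the plane of handle tops"
    out=[]
    for p in pts:
        o,v=ray(d,p,True);b=O+N*.072;X=o+v*((b-o)@N)/(v@N);out.append(DR.inv().apply(X-O).round(4).tolist())
    return out
E
python3 - <<'E'
from chk import *
d=shot(arm,"wrist","w7");pickle.dump(d,open("w7.pkl","wb"))
s=arm.read_state();print(s["tool_pos"],s["eef_rot"],s["contact_force"])
for b in blobs(mask(d["image"],"green",110,40),100): print("green",b)
m=mask(d["image"],"green",110,40)
print("expect corners at xd -.018 lid z.04",[proj(d,deck(-.018+a,.041+b,.04),True).round(0).tolist() for a in(-.06,.06) for b in(-.026,.026)])
seq([("mid",[.49,.05,.30],QY),("over",[.518,.2535,.24],QY),("at",[.518,.2535,.087],QY)])
E
```

```text
[ 0.4647095  -0.17134657  0.25361002] [ 9.50259284e-03  9.84324835e-01 -6.70100740e-04  1.76107557e-01] [ 0.27210517 -2.44005078  0.4723487 ]
green ([250, 133, 61, 131, 7537], [279.3, 196.9])
green ([247, 302, 60, 34, 1918], [276.2, 319.0])
expect corners at xd -.018 lid z.04 [[248.0, 128.0], [311.0, 128.0], [251.0, 263.0], [308.0, 263.0]]
mid [-0.116, 0.887, -0.072, -0.001, 0.236, -0.013] rows 4.5 TCP [0.49  0.05  0.281]
over [-0.112, 0.814, 0.24, 0.0, 0.0, 0.0] rows 4.3 TCP [0.518 0.254 0.221]
at [0.0, 0.0, 0.612, 0.0, 0.0, 0.0] rows 3.1 TCP [0.518 0.254 0.068]
```

View pics/w7.png

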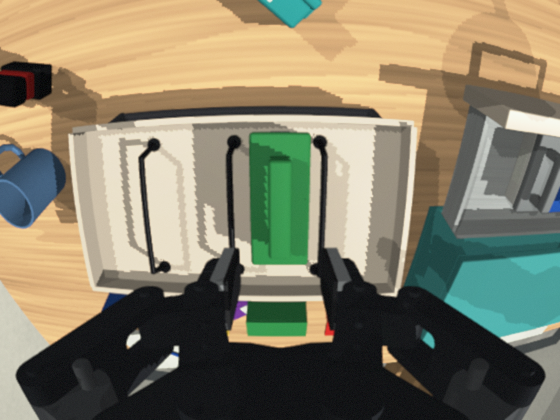

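Emit:
{"api": "move_arm", "payload": {"rows": [-0.116,0.887,-0.072,-0.001,0.236,-0.013,-0.1,-0.116,0.887,-0.072,-0.001,0.236,-0.013,-0.1,-0.116,0.887,-0.072,-0.001,0.236,-0.013,-0.1,-0.116,0.887,-0.072,-0.001,0.236,-0.013,-0.1,-0.116,0.887,-0.072,-0.001,0.236,-0.013,-0.1,-0.116,0.887,-0.072,-0.001,0.236,-0.013,-0.1]}}

```text
clock: 19.3
tool_pos: [0.4898, 0.0555, 0.2772]
eef_rot: [-0.004, 1.0, -0.001, -0.003]
contact_force: [-0.4, -0.2, -0.5]
grip_width: 0.0382
grip_force: 0.0
```

Emit:
{"api": "move_arm", "payload": {"rows": [-0.112,0.814,0.24,0,0,0,-0.1,-0.112,0.814,0.24,0,0,0,-0.1,-0.112,0.814,0.24,0,0,0,-0.1,-0.112,0.814,0.24,0,0,0,-0.1,-0.112,0.814,0.24,0,0,0,-0.1,-0.112,0.814,0.24,0,0,0,-0.1,-0.112,0.814,0.24,0,0,0,-0.1]}}

```text
clock: 20.0
tool_pos: [0.5172, 0.2519, 0.2176]
eef_rot: [0.001, 1.0, -0.001, -0.002]
contact_force: [0.2, -1.0, -0.5]
grip_width: 0.0383
grip_force: 0.0
```

```bash
cat > ov.py <<'E'
from chk import *
c=sys.argv[1];X,Y=map(float,sys.argv[2:4])
d=shot(arm,"wrist");s=arm.read_state();print(s["tool_pos"],s["eef_rot"])
m=mask(d["image"],c,110,40);k=np.zeros_like(m);k[90:270,220:350]=255
v,m,(x,y,w,h)=handle(d,c,(220,90,350,265),pr=False)
print("box",x,y,w,h,"expected lid",[proj(d,[X+a,Y+b,.062],True).round(0).tolist() for a in(-.06,.06) for b in(-.026,.026)],"handle",[proj(d,[X,Y+b,.094],True).round(0).tolist() for b in(-.009,.009)])
print((v*m)[y+h//2,x:x+w].tolist()); print(cv2.minAreaRect(cv2.findNonZero(m)))
seq([("at",[X,Y,.087],QY)])
E
python3 ov.py blue .518 .2535
```

```text
[0.51737487 0.25143723 0.21807916] [ 1.13202512e-03  9.99997108e-01 -9.37811291e-04 -1.90366056e-03]
box 252 134 57 122 expected lid [[253.0, 133.0], [310.0, 133.0], [255.0, 256.0], [308.0, 256.0]] handle [[271.0, 205.0], [292.0, 205.0]]
[0, 0, 104, 116, 116, 115, 115, 113, 114, 116, 111, 115, 116, 115, 113, 116, 115, 114, 111, 118, 143, 167, 180, 183, 185, 183, 184, 183, 186, 187, 185, 186, 185, 186, 187, 186, 189, 183, 176, 168, 162, 164, 166, 165, 165, 165, 165, 165, 165, 165, 164, 166, 166, 166, 172, 172, 148]
((281.4156494140625, 194.55462646484375), (121.68630981445312, 55.656578063964844), 88.02507019042969)
at [-0.005, 0.009, 0.6, -0.001, -0.002, -0.002] rows 3.0 TCP [0.518 0.254 0.068]
```

Emit:
{"api": "move_arm", "payload": {"rows": [-0.005,0.008,0.2,0,-0.002,-0.002,-0.1,-0.005,0.008,0.4,0,-0.002,-0.002,-0.1,-0.005,0.008,0.54,0,-0.002,-0.002,-0.1,-0.005,0.008,0.6,0,-0.002,-0.002,-0.1,-0.005,0.008,0.6,0,-0.002,-0.002,-0.1,-0.005,0.008,0.6,0,-0.002,-0.002,-1,-0.005,0.008,0.6,0,-0.002,-0.002,-1,-0.005,0.008,0.6,0,-0.002,-0.002,-1,-0.005,0.008,0.6,0,-0.002,-0.002,-1], "grip_force": 70}}

```text
clock: 20.95
tool_pos: [0.519, 0.2555, 0.0698]
eef_rot: [-0.002, 1.0, -0.0, 0.001]
contact_force: [0.2, -3.0, 10.0]
grip_width: 0.0166
grip_force: 70.3
```

Emit:
{"api": "move_arm", "payload": {"rows": [0,0,-0.1,0,0,0,-1,0,0,-0.25,0,0,0,-1,0,0,-0.45,0,0,0,-1,0,0,-0.65,0,0,0,-1,0,0,-0.84,0,0,0,-1,0,0,-0.84,0,0,0,-1,0,0,-0.84,0,0,0,-1]}}

```text
clock: 21.65
tool_pos: [0.5178, 0.2564, 0.2791]
eef_rot: [-0.002, 1.0, 0.001, 0.0]
contact_force: [-0.6, 0.4, -3.0]
grip_width: 0.0168
grip_force: 69.0
```

```bash
sed -i 's/O=np.array(\[.535,-.213,.1\])/O=np.array([.535,-.213,.0985])/' pl.py; sed -i 's/^seq.*/seq([("m1",[.48,c+.08,.31],QY),("mid",[.48,c-.08,.31],QY),("over",t+[0,0,.14],QD),("near",deck(x,y,.085),QD)])/' place.py; python3 place.py -.123
```

```text
[0.51782546 0.25641288 0.27909471] [-2.13339244e-03  9.99997553e-01  5.33643894e-04  2.40530614e-04] 0.016766695652291264 68.9938396657817 [-0.59659398  0.42776188 -3.00205074] 1.385771040122484
m1 [0.155, -0.862, -0.049, 0.001, 0.0, 0.003] rows 4.4 TCP [0.48  0.041 0.291]
mid [0.0, -0.64, 0.0, 0.0, 0.0, 0.0] rows 3.2 TCP [ 0.48  -0.119  0.291]
over [-0.078, -0.864, 0.056, 0.002, -0.233, 0.013] rows 4.3 TCP [ 0.499 -0.335  0.277]
near [0.192, -0.0, 0.452, 0.0, 0.0, 0.0] rows 2.5 TCP [ 0.493 -0.335  0.154]
```

Emit:
{"api": "move_arm", "payload": {"rows": [0.03,-0.14,-0.015,0,0,0,-1,0.07,-0.32,-0.03,0,0,0,-1,0.11,-0.5,-0.04,0,0,0.003,-1,0.14,-0.68,-0.049,0,0,0.003,-1,0.155,-0.81,-0.049,0,0,0.003,-1,0.155,-0.862,-0.049,0,0,0.003,-1]}}

```text
clock: 22.25
tool_pos: [0.4778, 0.0368, 0.2895]
eef_rot: [0.003, 1.0, -0.001, -0.002]
contact_force: [-0.2, 0.5, -2.9]
grip_width: 0.0168
grip_force: 69.0
```

Emit:
{"api": "move_arm", "payload": {"rows": [0,-0.16,0,0,0,0,-1,0,-0.32,0,0,0,0,-1,0,-0.5,0,0,0,0,-1,0,-0.64,0,0,0,0,-1,0,-0.64,0,0,0,0,-1]}}

```text
clock: 22.75
tool_pos: [0.4782, -0.1245, 0.29]
eef_rot: [0.004, 1.0, -0.002, -0.001]
contact_force: [-0.4, 0.3, -2.8]
grip_width: 0.0168
grip_force: 69.2
```

Emit:
{"api": "move_arm", "payload": {"rows": [-0.02,-0.16,0.01,0,-0.05,0.003,-1,-0.04,-0.32,0.02,0,-0.1,0.006,-1,-0.06,-0.5,0.04,0.001,-0.15,0.009,-1,-0.078,-0.68,0.056,0.002,-0.2,0.013,-1,-0.078,-0.81,0.056,0.002,-0.233,0.013,-1,-0.078,-0.864,0.056,0.002,-0.233,0.013,-1,-0.078,-0.864,0.056,0.002,-0.233,0.013,-1]}}

```text
clock: 23.45
tool_pos: [0.4976, -0.3372, 0.2756]
eef_rot: [0.012, 0.985, -0.002, 0.172]
contact_force: [-0.1, 0.6, -3.3]
grip_width: 0.017
grip_force: 69.3
```

```bash
cat >> put.py <<'E'
from chk import *
d=shot(arm,"wrist");c=sys.argv[2];print(c,blobs(mask(d["image"],c,110,40),100))
E
python3 put.py -.123 blue
```

```text
[ 0.4976233  -0.3372103   0.27555905] [ 0.0119041   0.98498901 -0.00241307  0.17218921] 0.01698259342612483 69.33983914204873 [-0.09139554  0.60185513 -3.25279852]
deck-frame grasp [ 0.0278 -0.1249  0.1973]
near [0.182, 0.008, 0.45, -0.001, -0.002, -0.002] rows 2.4 TCP [ 0.493 -0.335  0.154]
put [-0.0, 0.0, 0.074, 0.0, 0.0, 0.0] rows 0.4 TCP [ 0.499 -0.335  0.137]
away [-0.0, -0.0, -0.334, 0.0, 0.0, 0.0] rows 1.7 TCP [ 0.471 -0.335  0.215]
blue [([222, 135, 109, 213, 16419], [277.9, 221.7])]
```

Emit:
{"api": "move_arm", "payload": {"rows": [0.09,0.008,0.15,0,0,0,-1,0.182,0.008,0.3,0,0,0,-1,0.182,0.008,0.42,0,0,0,-1,0.182,0.008,0.47,0,0,0,-1,0.182,0.008,0.5,0,0,0,-1,0.182,0.008,0.515,0,0,0,-1,0.182,0.008,0.522,0,0,0,-1,0.182,0.008,0.524,0,0,0,-1]}}

```text
clock: 24.3
tool_pos: [0.5006, -0.3321, 0.1383]
eef_rot: [0.009, 0.985, -0.001, 0.173]
contact_force: [-7.6, 3.0, 5.8]
grip_width: 0.0169
grip_force: 70.8
```

Emit:
{"api": "move_arm", "payload": {"rows": [0,-0.004,0.004,0,0,0,-1,0,-0.004,0.006,0,0,0,-1]}}

```text
clock: 24.5
tool_pos: [0.5008, -0.3334, 0.1376]
eef_rot: [0.009, 0.985, -0.001, 0.173]
contact_force: [-14.5, 5.0, 17.4]
grip_width: 0.0167
grip_force: 73.0
```

Emit:
{"api": "move_arm", "payload": {"rows": [0,0,-0.004,0,0,0,-1,0,0,-0.004,0,0,0,-0.1,0,0,-0.004,0,0,0,-0.1,0,0,-0.004,0,0,0,-0.1,0,0,-0.1,0,0,0,-0.1,0,0,-0.25,0,0,0,-0.1,0,0,-0.45,0,0,0,-0.1,0,0,-0.5,0,0,0,-0.1,0,0,-0.5,0,0,0,-0.1]}}

```text
clock: 25.4
tool_pos: [0.4593, -0.3349, 0.2571]
eef_rot: [0.01, 0.984, -0.003, 0.176]
contact_force: [0.2, 0.6, 0.2]
grip_width: 0.0383
grip_force: 0.0
```

```bash
python3 - <<'E'
from chk import *
d=shot(arm,"wrist","w8");pickle.dump(d,open("w8.pkl","wb"))
s=arm.read_state();print(s["tool_pos"])
for c in("blue","green"):
    for b in blobs(mask(d["image"],c,110,40),100): print(c,b)
print("expect lid",[proj(d,deck(-.018+a,-.123+b,.04),True).round(0).tolist() for a in(-.06,.06) for b in(-.026,.026)])
print("green lid",[proj(d,deck(-.018+a,.041+b,.04),True).round(0).tolist() for a in(-.06,.06) for b in(-.026,.026)])
seq([("m1",[.47,-.12,.31],QY),("m2",[.48,.12,.31],QY),("over",[.529,.329,.24],QY)])
E
```

```text
[ 0.45921803 -0.33390201  0.25512837]
blue ([252, 130, 60, 130, 7458], [281.8, 193.4])
blue ([248, 300, 59, 48, 2017], [277.8, 318.0])
green ([419, 139, 61, 121, 5787], [448.8, 199.0])
expect lid [[249.0, 127.0], [311.0, 127.0], [252.0, 260.0], [308.0, 260.0]]
green lid [[433.0, 133.0], [479.0, 138.0], [420.0, 257.0], [464.0, 255.0]]
m1 [-0.074, 0.856, -0.127, -0.004, 0.234, -0.013] rows 4.3 TCP [ 0.47  -0.12   0.291]
m2 [-0.04, 0.96, 0.0, 0.0, 0.0, 0.0] rows 4.8 TCP [0.48  0.12  0.291]
over [-0.196, 0.836, 0.28, 0.0, 0.0, 0.0] rows 4.5 TCP [0.529 0.329 0.221]
```

Blue sits as expected. On to yellow.

Emit:
{"api": "move_arm", "payload": {"rows": [-0.074,0.856,-0.127,-0.004,0.234,-0.013,-0.1,-0.074,0.856,-0.127,-0.004,0.234,-0.013,-0.1,-0.074,0.856,-0.127,-0.004,0.234,-0.013,-0.1,-0.074,0.856,-0.127,-0.004,0.234,-0.013,-0.1,-0.074,0.856,-0.127,-0.004,0.234,-0.013,-0.1,-0.074,0.856,-0.127,-0.004,0.234,-0.013,-0.1]}}

```text
clock: 26.05
tool_pos: [0.4704, -0.1145, 0.2888]
eef_rot: [-0.004, 1.0, 0.002, -0.002]
contact_force: [0.1, -0.4, 0.4]
grip_width: 0.0382
grip_force: 0.0
```

Emit:
{"api": "move_arm", "payload": {"rows": [-0.04,0.96,0,0,0,0,-0.1,-0.04,0.96,0,0,0,0,-0.1,-0.04,0.96,0,0,0,0,-0.1,-0.04,0.96,0,0,0,0,-0.1,-0.04,0.96,0,0,0,0,-0.1,-0.04,0.96,0,0,0,0,-0.1]}}

```text
clock: 26.65
tool_pos: [0.479, 0.1261, 0.2886]
eef_rot: [-0.004, 1.0, 0.002, -0.003]
contact_force: [-0.3, -0.9, 0.2]
grip_width: 0.0382
grip_force: 0.0
```

Emit:
{"api": "move_arm", "payload": {"rows": [-0.196,0.836,0.28,0,0,0,-0.1,-0.196,0.836,0.28,0,0,0,-0.1,-0.196,0.836,0.28,0,0,0,-0.1,-0.196,0.836,0.28,0,0,0,-0.1,-0.196,0.836,0.28,0,0,0,-0.1,-0.196,0.836,0.28,0,0,0,-0.1,-0.196,0.836,0.28,0,0,0,-0.1,-0.196,0.836,0.28,0,0,0,-0.1]}}

```text
clock: 27.45
tool_pos: [0.5292, 0.3269, 0.2203]
eef_rot: [0.001, 1.0, 0.0, -0.002]
contact_force: [-0.8, -0.5, -0.1]
grip_width: 0.0386
grip_force: 0.0
```

```bash
python3 ov.py yellow .529 .329
```

```text
[0.52925514 0.32701959 0.22083589] [ 1.38810253e-03  9.99998100e-01  4.40034802e-04 -1.29609213e-03]
box 253 133 56 121 expected lid [[253.0, 131.0], [310.0, 131.0], [256.0, 254.0], [308.0, 254.0]] handle [[271.0, 203.0], [292.0, 203.0]]
[0, 142, 154, 157, 157, 156, 155, 155, 155, 155, 155, 156, 155, 156, 166, 208, 232, 216, 176, 195, 226, 235, 237, 237, 237, 238, 237, 237, 238, 239, 239, 239, 240, 241, 241, 240, 238, 230, 224, 222, 224, 224, 224, 223, 223, 223, 224, 224, 224, 224, 224, 224, 227, 227, 209, 152]
((280.4999694824219, 192.99996948242188), (119.99998474121094, 54.99999237060547), 90.0)
at [-0.0, 0.007, 0.611, 0.001, -0.002, -0.002] rows 3.1 TCP [0.529 0.329 0.068]
```

Emit:
{"api": "move_arm", "payload": {"rows": [0,0.007,0.2,0,-0.002,-0.002,-0.1,0,0.007,0.4,0,-0.002,-0.002,-0.1,0,0.007,0.54,0,-0.002,-0.002,-0.1,0,0.007,0.605,0,-0.002,-0.002,-0.1,0,0.007,0.605,0,-0.002,-0.002,-0.1,0,0.007,0.605,0,-0.002,-0.002,-1,0,0.007,0.605,0,-0.002,-0.002,-1,0,0.007,0.605,0,-0.002,-0.002,-1,0,0.007,0.605,0,-0.002,-0.002,-1], "grip_force": 70}}

```text
clock: 28.4
tool_pos: [0.5292, 0.3311, 0.0711]
eef_rot: [-0.001, 1.0, 0.001, 0.001]
contact_force: [-0.1, -2.3, 6.1]
grip_width: 0.0168
grip_force: 71.1
```

Emit:
{"api": "move_arm", "payload": {"rows": [0,0,-0.1,0,0,0,-1,0,0,-0.25,0,0,0,-1,0,0,-0.45,0,0,0,-1,0,0,-0.65,0,0,0,-1,0,0,-0.84,0,0,0,-1,0,0,-0.84,0,0,0,-1,0,0,-0.84,0,0,0,-1]}}

```text
clock: 29.1
tool_pos: [0.5283, 0.331, 0.2806]
eef_rot: [-0.001, 1.0, 0.002, 0.001]
contact_force: [-0.8, -0.5, -4.3]
grip_width: 0.0165
grip_force: 69.8
```

```bash
python3 place.py -.041
```

```text
[0.52826655 0.33103937 0.28064333] [-0.00145434  0.99999714  0.00158287  0.00104379] 0.016450622002618365 69.78095167782158 [-0.76595297 -0.49584716 -4.34403043] 0.9827878202997802
m1 [0.195, -0.848, -0.044, 0.002, 0.001, 0.002] rows 4.4 TCP [0.48  0.119 0.291]
mid [0.0, -0.64, 0.0, 0.0, 0.0, 0.0] rows 3.2 TCP [ 0.48  -0.041  0.291]
over [-0.084, -0.849, 0.056, 0.002, -0.233, 0.013] rows 4.3 TCP [ 0.501 -0.253  0.277]
near [0.192, -0.0, 0.452, 0.0, 0.0, 0.0] rows 2.5 TCP [ 0.495 -0.253  0.154]
```

Emit:
{"api": "move_arm", "payload": {"rows": [0.04,-0.14,-0.015,0,0,0,-1,0.08,-0.32,-0.03,0,0,0,-1,0.13,-0.5,-0.04,0,0,0.002,-1,0.17,-0.68,-0.044,0,0,0.002,-1,0.195,-0.8,-0.044,0,0,0.002,-1,0.195,-0.848,-0.044,0,0,0.002,-1]}}

```text
clock: 29.7
tool_pos: [0.478, 0.1145, 0.2886]
eef_rot: [0.002, 1.0, -0.0, -0.002]
contact_force: [0.7, -0.1, -2.9]
grip_width: 0.0165
grip_force: 69.9
```

Emit:
{"api": "move_arm", "payload": {"rows": [0,-0.16,0,0,0,0,-1,0,-0.32,0,0,0,0,-1,0,-0.5,0,0,0,0,-1,0,-0.64,0,0,0,0,-1,0,-0.64,0,0,0,0,-1]}}

```text
clock: 30.2
tool_pos: [0.4788, -0.0466, 0.2887]
eef_rot: [0.004, 1.0, -0.0, -0.001]
contact_force: [-0.2, -0.0, -3.3]
grip_width: 0.0164
grip_force: 70.0
```

Emit:
{"api": "move_arm", "payload": {"rows": [-0.02,-0.16,0.01,0,-0.05,0.003,-1,-0.04,-0.32,0.02,0,-0.1,0.006,-1,-0.06,-0.5,0.04,0.001,-0.15,0.009,-1,-0.084,-0.68,0.056,0.002,-0.2,0.013,-1,-0.084,-0.81,0.056,0.002,-0.233,0.013,-1,-0.084,-0.849,0.056,0.002,-0.233,0.013,-1,-0.084,-0.849,0.056,0.002,-0.233,0.013,-1]}}

```text
clock: 30.9
tool_pos: [0.4997, -0.2546, 0.274]
eef_rot: [0.012, 0.985, -0.001, 0.173]
contact_force: [-0.8, 0.6, -3.7]
grip_width: 0.0165
grip_force: 70.1
```

```bash
python3 put.py -.041 yellow
```

```text
[ 0.49971346 -0.25458529  0.27400561] [ 1.15099012e-02  9.84921877e-01 -6.68104194e-04  1.72615097e-01] 0.016464925176704587 70.07255797740072 [-0.83535557  0.61868342 -3.73107808]
deck-frame grasp [ 0.0277 -0.0423  0.1957]
near [0.182, 0.004, 0.443, 0.001, -0.001, -0.002] rows 2.4 TCP [ 0.495 -0.253  0.154]
put [0.0, 0.0, 0.074, 0.0, 0.0, 0.0] rows 0.4 TCP [ 0.501 -0.253  0.137]
away [-0.0, -0.0, -0.334, 0.0, 0.0, 0.0] rows 1.7 TCP [ 0.472 -0.253  0.215]
yellow [([224, 137, 109, 211, 16408], [278.4, 222.1])]
```

Emit:
{"api": "move_arm", "payload": {"rows": [0.09,0.004,0.15,0,0,0,-1,0.182,0.004,0.3,0,0,0,-1,0.182,0.004,0.42,0,0,0,-1,0.182,0.004,0.47,0,0,0,-1,0.182,0.004,0.495,0,0,0,-1,0.182,0.004,0.505,0,0,0,-1,0.182,0.004,0.512,0,0,0,-1,0.182,0.004,0.512,0,0,0,-1]}}

```text
clock: 31.75
tool_pos: [0.5024, -0.2522, 0.1405]
eef_rot: [0.01, 0.985, -0.001, 0.175]
contact_force: [0.1, 0.2, -3.9]
grip_width: 0.0166
grip_force: 70.1
```

Emit:
{"api": "move_arm", "payload": {"rows": [0,0,0.004,0,0,0,-1,0,0,0.008,0,0,0,-1,0,0,0.01,0,0,0,-1]}}

```text
clock: 32.05
tool_pos: [0.5027, -0.2535, 0.1394]
eef_rot: [0.011, 0.984, -0.001, 0.175]
contact_force: [-15.7, 0.2, 23.8]
grip_width: 0.0165
grip_force: 74.2
```

Emit:
{"api": "move_arm", "payload": {"rows": [0,0,-0.005,0,0,0,-1,0,0,-0.005,0,0,0,-0.1,0,0,-0.005,0,0,0,-0.1,0,0,-0.005,0,0,0,-0.1,0,0,-0.1,0,0,0,-0.1,0,0,-0.25,0,0,0,-0.1,0,0,-0.45,0,0,0,-0.1,0,0,-0.7,0,0,0,-0.1,0,0,-0.8,0,0,0,-0.1]}}

```text
clock: 32.95
tool_pos: [0.4336, -0.2523, 0.3283]
eef_rot: [0.011, 0.984, -0.001, 0.175]
contact_force: [1.5, 0.8, -0.2]
grip_width: 0.0384
grip_force: 0.0
```

```bash
python3 - <<'E'
from chk import *
d=shot(arm,"wrist","w9");pickle.dump(d,open("w9.pkl","wb"))
s=arm.read_state();print(s["tool_pos"],s["q"])
for c,y in(("blue",-.123),("yellow",-.041),("green",.041)):
    print(c,[b for b in blobs(mask(d["image"],c,110,40),400)],np.round([proj(d,deck(-.018+a,y+b,.04),True) for a in(-.06,.06) for b in(-.026,.026)]).tolist())
seq([("m1",[.38,-.10,.33],QY),("m2",[.335,.10,.25],QY),("front",[.335,.222,.16],QY),("low",[.335,.222,.095],QY)])
E
```

```text
[ 0.43397105 -0.2539664   0.33361808] [ 0.00706609 -0.056731    0.52857573  1.98356452 -0.18554093  0.90053509
  2.18022759]
blue [([184, 131, 50, 103, 4562], [209.3, 181.7])] [[182.0, 131.0], [228.0, 129.0], [188.0, 234.0], [231.0, 234.0]]
yellow [([256, 130, 48, 106, 4931], [279.3, 181.4]), ([252, 270, 51, 30, 1469], [277.3, 284.7])] [[255.0, 128.0], [304.0, 128.0], [257.0, 234.0], [302.0, 234.0]]
green [([329, 134, 49, 102, 4428], [351.4, 183.9])] [[331.0, 129.0], [377.0, 130.0], [328.0, 234.0], [371.0, 234.0]]
m1 [0.247, 0.611, 0.004, -0.003, 0.239, -0.015] rows 3.3 TCP [ 0.38  -0.1    0.311]
m2 [0.18, 0.8, 0.32, 0.0, 0.0, 0.0] rows 4.4 TCP [0.335 0.1   0.231]
front [0.0, 0.488, 0.36, 0.0, 0.0, 0.0] rows 3.0 TCP [0.335 0.222 0.141]
low [0.0, 0.0, 0.26, 0.0, 0.0, 0.0] rows 1.3 TCP [0.335 0.222 0.076]
```

View pics/w9.png

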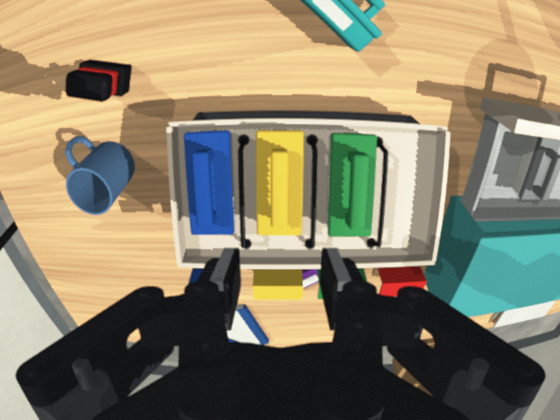

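Emit:
{"api": "move_arm", "payload": {"rows": [0.247,0.611,0.004,-0.003,0.239,-0.015,-1,0.247,0.611,0.004,-0.003,0.239,-0.015,-1,0.247,0.611,0.004,-0.003,0.239,-0.015,-1,0.247,0.611,0.004,-0.003,0.239,-0.015,-1,0.247,0.611,0.004,-0.003,0.239,-0.015,-1,0.247,0.611,0.004,-0.003,0.239,-0.015,-1]}}

```text
clock: 33.6
tool_pos: [0.3799, -0.098, 0.3036]
eef_rot: [-0.001, 1.0, 0.001, -0.004]
contact_force: [-0.4, -0.3, -1.2]
grip_width: 0.0001
grip_force: 0.0
```

Emit:
{"api": "move_arm", "payload": {"rows": [0.18,0.8,0,0,0,0,-1,0.18,0.8,0,0,0,0,-1,0.18,0.8,0,0,0,0,-1,0.18,0.8,0,0,0,0,-1,0.18,0.8,0,0,0,0,-1,0.18,0.8,0,0,0,0,-1]}}

```text
clock: 34.2
tool_pos: [0.3347, 0.1024, 0.3047]
eef_rot: [-0.002, 1.0, 0.001, -0.004]
contact_force: [0.7, -0.6, 0.2]
grip_width: -0.0001
grip_force: 0.0
```

```bash
python3 - <<'E'
from chk import *
d=shot(arm,"wrist","w10");s=arm.read_state();print(s["tool_pos"],s["q"],s["grip_width"])
a=cv2.resize(d["image"][:,:,::-1],(440,330)); b=shot(arm,"side","s10")["image"][150:345,215:425,::-1]
cv2.imwrite("pics/both.png",np.hstack([a,cv2.resize(b,(355,330))]))
seq([("front",[.335,.222,.16],QY),("low",[.335,.222,.095],QY)])
print("expected grey handle",[proj(d,[x,.18,.094],True).round(0).tolist() for x in(.4755,.5155,.5555)])
E
```

```text
[0.33488722 0.10125971 0.30458055] [-0.41169032 -0.0866976  -0.0263534   2.03395764 -0.00864553  1.20056209
  1.13752751] -2.946909984164431e-05
front [-0.006, 0.483, 0.655, 0.002, -0.006, 0.0] rows 4.1 TCP [0.335 0.222 0.141]
low [0.0, 0.0, 0.26, 0.0, 0.0, 0.0] rows 1.3 TCP [0.335 0.222 0.076]
expected grey handle [[340.0, 298.0], [338.0, 324.0], [335.0, 347.0]]
```

View pics/both.png

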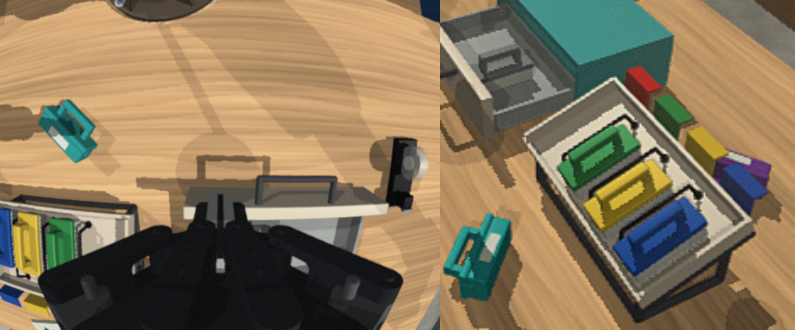

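Emit:
{"api": "move_arm", "payload": {"rows": [-0.006,0.483,0.3,0,-0.006,0,-1,-0.006,0.483,0.5,0,-0.006,0,-1,-0.006,0.483,0.7,0,-0.006,0,-1,-0.006,0.483,0.85,0,-0.006,0,-1,-0.006,0.483,0.915,0,-0.006,0,-1,-0.006,0.483,0.915,0,-0.006,0,-1,-0.006,0.483,0.915,0,-0.006,0,-1]}}

```text
clock: 35.0
tool_pos: [0.333, 0.2215, 0.0737]
eef_rot: [-0.0, 1.0, -0.001, -0.002]
contact_force: [0.2, -0.4, 0.5]
grip_width: 0.0003
grip_force: 0.0
```

Emit:
{"api": "move_arm", "payload": {"rows": [-0.08,0,0,0,0,0,-1,-0.14,0,0,0,0,0,-1,-0.21,0,0,0,0,0,-1,-0.28,0,0,0,0,0,-1,-0.35,0,0,0,0,0,-1,-0.42,0,0,0,0,0,-1,-0.49,0,0,0,0,0,-1,-0.56,0,0,0,0,0,-1,-0.62,0,0,0,0,0,-1,-0.66,0,0,0,0,0,-1]}}

```text
clock: 36.0
tool_pos: [0.5002, 0.2222, 0.0772]
eef_rot: [0.0, 1.0, 0.001, 0.001]
contact_force: [-3.1, -1.5, 1.7]
grip_width: 0.0003
grip_force: 1.4
```

Emit:
{"api": "move_arm", "payload": {"rows": [-0.04,0,0,0,0,0,-1,-0.07,0,0,0,0,0,-1,-0.095,0,0,0,0,0,-1,-0.115,0,0,0,0,0,-1,-0.125,0,0,0,0,0,-1,-0.13,0,0,0,0,0,-1,-0.13,0,0,0,0,0,-1]}}

```text
clock: 36.7
tool_pos: [0.531, 0.2245, 0.0762]
eef_rot: [-0.002, 1.0, 0.001, 0.0]
contact_force: [-1.1, -0.2, 0.3]
grip_width: -0.0
grip_force: 0.4
```

Emit:
{"api": "move_arm", "payload": {"rows": [-0.006,0,0,0,0,0,-1,-0.012,0,0,0,0,0,-1,-0.018,0,0,0,0,0,-1,-0.018,0,0,0,0,0,-1]}}

```text
clock: 37.1
tool_pos: [0.5356, 0.2245, 0.0761]
eef_rot: [-0.001, 1.0, 0.001, 0.0]
contact_force: [-1.4, -0.4, -0.6]
grip_width: -0.0003
grip_force: 0.7
```

Emit:
{"api": "move_arm", "payload": {"rows": [-0.006,0,0,0,0,0,-1,-0.012,0,0,0,0,0,-1,-0.018,0,0,0,0,0,-1,-0.018,0,0,0,0,0,-1]}}

```text
clock: 37.5
tool_pos: [0.5364, 0.2244, 0.0758]
eef_rot: [-0.002, 1.0, 0.001, -0.003]
contact_force: [-14.9, -1.2, 10.0]
grip_width: 0.0002
grip_force: 7.1
```

Emit:
{"api": "move_arm", "payload": {"rows": [0.1,0,0,0,0,0,-1,0.25,0,0,0,0,0,-1,0.4,0,-0.1,0,0,0,-1,0.5,0,-0.3,0,0,0,-1,0.5,0,-0.5,0,0,0,-1,0.5,0,-0.7,0,0,0,-1,0.5,0,-0.9,0,0,0,-1,0.5,0,-0.9,0,0,0,-1,0.5,0,-0.9,0,0,0,-1]}}

```text
clock: 38.4
tool_pos: [0.416, 0.224, 0.3031]
eef_rot: [-0.001, 1.0, 0.003, 0.002]
contact_force: [0.1, 0.2, -0.1]
grip_width: 0.0002
grip_force: 0.0
```

```bash
python3 - <<'E'
from chk import *
s=arm.read_state();print(s["clock"],s["tool_pos"],s["contact_force"])
d=shot(arm,"side","s11");o=cv2.imread("pics/s10.png")[:,:,::-1]
for c in("green","yellow","blue"):
    for im in(o,d["image"]): print(c,[b[1] for b in blobs(mask(im,c,110,40),100) if 215<b[1][0]<425 and 150<b[1][1]<345])
o0=pickle.load(open("d0.pkl","rb"))["side"]["image"]
r=np.abs(d["image"][130:215,240:320].astype(int)-o0[130:215,240:320]).max(2);print("unit region changed px vs shut start",(r>40).sum(),"of",r.size)
w=shot(arm,"wrist");print("handle proj x.541..561",[proj(w,[x,.21,.0995],True).round(0).tolist() for x in(.540,.55,.56,.57)])
g=cv2.cvtColor(w["image"],cv2.COLOR_RGB2GRAY);q=proj(w,[.55,.19,.0995],True).astype(int);print(q,g[q[1]-25:q[1]+25,q[0]].tolist())
E
```

```text
38.4 [0.41600018 0.2240008  0.30310517] [ 0.13795602  0.24629302 -0.06434505]
green [[351.9, 216.2], [307.7, 241.5]]
green [[353.0, 214.7], [307.7, 241.6]]
yellow [[370.9, 237.4], [325.1, 264.3]]
yellow [[370.9, 237.3], [325.0, 264.3]]
blue [[394.4, 258.9], [344.3, 288.8]]
blue [[394.2, 259.0], [344.3, 288.7]]
unit region changed px vs shut start 399 of 6800
handle proj x.541..561 [[267.0, 289.0], [268.0, 296.0], [268.0, 303.0], [268.0, 310.0]]
[251 296] [24, 17, 21, 20, 19, 17, 19, 20, 17, 20, 20, 18, 16, 18, 20, 27, 20, 26, 24, 19, 17, 14, 17, 16, 20, 20, 18, 17, 15, 17, 20, 17, 16, 16, 14, 19, 17, 17, 16, 19, 19, 19, 15, 19, 20, 22, 16, 19, 22, 21]
```

```bash
python3 - <<'E'
from h import *
import pickle
o=pickle.load(open("d0.pkl","rb"))["side"]["image"];n=cv2.imread("pics/s11.png")[:,:,::-1]
k=(np.abs(n.astype(int)-o).max(2)>40);k[:130]=k[215:]=0;k[:,:240]=k[:,320:]=0
print(blobs(np.uint8(k)*255,15))
a,b=[cv2.GaussianBlur(cv2.cvtColor(np.ascontiguousarray(i[155:215,243:300]),cv2.COLOR_RGB2GRAY),(3,3),0) for i in(o,n)]
for i in(a,b):
    h=np.uint8(i<75)*255;print("dark",blobs(h,15))
E
```

```text
[([243, 140, 49, 56, 265], [259.3, 168.4]), ([255, 199, 16, 16, 62], [262.5, 207.1]), ([268, 198, 16, 17, 36], [275.6, 206.6])]
dark [([22, 0, 35, 52, 125], [47.2, 31.4]), ([2, 3, 29, 25, 206], [14.2, 16.4])]
dark [([4, 2, 29, 26, 210], [15.8, 15.6]), ([33, 12, 24, 40, 90], [50.9, 36.1])]
```

```bash
python3 -c "
from rig import arm
print(arm.sign_off())"
```

```text
the job is handed in; nothing more can be done
None
```

The job is handed in at about 38 s: the green, yellow and blue cases lie flat in their own compartments, the one grey case stands upright in the drawer, and the drawer is pushed to its stop; there was no red case, and I don't have the judge's result.

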